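# Empty one half of a two-section bead dish

### The job

Take the lid off the round tub and lay it flat in the middle of the white card, then lift the two-section dish out of the tub and stand it on the cork mat and let go. Take the dish by its handle again, in a way that lets you tip it far over, and tip it over the grey box so that all the wooden balls fall into the box while the cubes stay in their own half of the dish; then stand the dish upright in the middle of the cork mat. Leave the other things on the bench where they are.

Things in the scene. Friction and masses are not known exactly. Their poses are not given: they have to be found in the camera images.
- lid_grip (a point): Clear round lid, 156 mm across and 5 mm thick, on the tub's rim; a 6 mm deep, 132 mm wide boss under it sits loosely inside. On top a blue bar knob 18 mm (x) by 46 mm (y) by 34 mm high. Point: centre of the knob, 28 mm above the lid's underside, 17 mm below the knob's top. z up. About 100 g.
- dish_grip (a point): Centre of the handle of the white round two-section dish, 53 mm above the dish's underside. The handle is a block 22 mm (x) by 44 mm (y), from 30 to 76 mm above the underside. z up; +x points to the half that holds the balls, -x to the half that holds the cubes. The dish may face any way in the tub. About 170 g empty.
- dish: The same dish, origin at the centre of its underside, same axes. Foot 80 mm across, flaring to 132 mm at the rim, 30 mm high; floor 4, wall 3 mm thick; a 4 mm dividing wall, 31 mm high, runs along y through the centre under the handle. The side leans out 41 degrees from the axis, so balls roll out only when the dish leans far over, about 60 to 85 degrees.
- lid: The same lid; origin at the centre of the underside of its boss, same axes.
- tub: Clear plain round tub fixed to the bench, 148 mm across, 92 mm high, wall 4 mm, floor 5 mm. It holds the dish, 4 mm of play all round, the dish's handle top 11 mm below the rim. Origin: centre of its underside.
- mat: Round cork mat fixed to the bench, 170 mm across, 3 mm thick. Origin: centre of its underside.
- tray: Empty square grey open box fixed to the bench, 154 mm outside, 45 mm high, walls 4 mm. Origin: centre of its underside, x and y along its sides.
- card: Round white card fixed to the bench, 176 mm across, 2 mm thick. Origin: centre of its underside.
- bead0_center (a point): Wooden ball, 18 mm across, 10 g; point at its centre. One of three in the same half of the dish.
- bead1_center (a point): Wooden ball, 18 mm across, 10 g; point at its centre. One of three in the same half of the dish.
- bead2_center (a point): Wooden ball, 18 mm across, 10 g; point at its centre. One of three in the same half of the dish.
- cube0_center (a point): Wooden cube, 14 mm, 10 g; point at its centre. One of two in the other half of the dish.
- cube1_center (a point): Wooden cube, 14 mm, 10 g; point at its centre. One of two in the other half of the dish.
- spare_a: Small clear box with a blue lid, 84 x 64 x 51 mm. A bystander, to be left alone. Origin: centre of its underside.
- spare_b: Small clear box with a blue lid, 84 x 64 x 51 mm. A bystander, to be left alone. Origin: centre of its underside.
- tin: Closed flat round tin, 84 mm across, 24 mm high. A bystander, to be left alone. Origin: centre of its underside.
- spool: Small white spool standing up, 40 mm across, 32 mm high. A bystander, to be left alone. Origin: centre of its underside.
- glue: Closed jar, 48 mm across, 75 mm high. A bystander, to be left alone. Origin: centre of its underside.
- marker: Black marker lying down, 14 mm thick, 104 mm long. A bystander, to be left alone. Origin: centre of its underside.
Things that resemble listed ones, but are neither listed nor needed, are in the scene too. Of the things that look like the card, take the one that is nearest to the robot's base at the start.

How it is judged:
By the outcome, as a careful person would: the job done as asked, in the order asked, and still so for the second after the job is handed in, with the robot touching nothing.
It also fails if it takes over 72 s, if anything falls off the work surface, if the arm or the gripper's body presses on something with over 40 N, if the wrist force passes 120 N, or if a joint passes its speed limit or range.

### The arm

A 6-joint arm with a two-finger parallel gripper is mounted at the origin on the work surface. World frame = base frame: x ahead of the robot, y to its left, z up, the work surface at z = 0. Lengths are in mm, angles in degrees, forces in N, time in s.
With the tool pointing down it reaches from about 300 to 850 mm from the base axis. Payload 4.2 kg.
Tool frame: the origin (TCP) lies at the very end of the fingers, on their centre line; the grasp point (between the pads) lies 19 mm behind it (hold_point_z is the z of the grasp point in the tool frame, in mm); z points along the fingers, y is the direction in which the jaws open and shut (so a half turn about z gives the same grasp; the last joint's range is limited). The gripper opens to 91 mm and grips with 3 to 60 N. Pads are 32 mm wide; open, the fingers measure 118 mm over their backs; the gripper's body (76 mm by 178 mm) begins 60 mm behind the grasp point.
Start: joints at [-77.808, 18.312, 89.639, -0, 72.044, -1.146], TCP at [132.656, -559.505, 213.976] pointing down, gripper open.
Joint ranges: [-177.97, 177.97], [-48.28, 115.42], [12.27, 149.76], [-77.06, 257.06], [2.81, 150.46], [-146.56, 146.56]. Speed limits (degrees/s): [147.25, 147.25, 180, 180, 180, 180].

### API

Orientations are given as [roll, pitch, yaw] about the fixed x, y, z axes, in that order (R = Rz(yaw) Ry(pitch) Rx(roll)).
In Python, from workcell import state, grab_frame, job_done, hold_point_z gives the robot as it stands. The module is installed in compiled form; this text tells all that it offers.
- The arm moves only by the shell command python3 -m creep 'ROWS' [FORCE]. ROWS is JSON, a list of rows, each a list of 7 numbers: the closure, from 0 (fully open) to 1 (shut), then the shift along the tool's x, y, z in mm, then the turn, a rotation vector about the tool's x, y, z in degrees. A call has 1 to 5 rows; each row shifts and turns the commanded pose from where the row before left it, along the tool's axes as they then stand; what a row does not reach is not made up. A row lasts 1/8 s, in which the tool goes at most 62.5 mm and 10.7 degrees, less where a joint would pass 70% of its speed; a pose out of reach is approached as far as the arm can. A call is refused whole if a number of a shift passes 62.5 or a number of a turn 10.7, either way. A call with a gripper value outside its range is refused whole. The fingers move at their own pace and stop on an object; FORCE is the grip in N (left out, the last holds). Time passes only in rows, so rows that do not move let the fingers close. It gives the time, the measured TCP pose, the force and the opening at its end, in the units of the state.
- state(): the state, without advancing time (a new reading comes with each control period).
- grab_frame(name): name is "scene" or "top" or "wrist"; returns a dict with "frame" (420x560x3 uint8, red, green, blue), "fx", "fy", "cx", "cy" (pixels), "view" (4x4, takes a point from world to camera coordinates). Camera axes: x right, y down, z forward; pixel columns grow to the right and rows downward; lengths in mm; the calibration is good to about 2 mm. The wrist camera is an equidistant fisheye: a pixel r from the principal point sees the ray r / f radians off the axis. A picture is of the moment at which its call begins. There is no depth.
- job_done(): hands the job in, once; it reports no verdict.
The state is a dict: "time_s": time; "qpos": joint angles; "qvel": joint speeds; "effort": joint torques, N m; "ee_pos": TCP position; "ee_rot": TCP orientation; "force": force on the tool from outside, world axes, zero at the start; "torque": the same for the moment, N m; "gripper_width": finger opening in mm.
Only numpy, scipy, OpenCV 4.12 (cv2) and the standard library are available. Lean on these libraries where they do the work, as an engineer would, in place of code of your own. Each camera call takes 0.05 s, during which the arm holds its last target.

## Working session

There is one attempt and no reset: what is moved stays moved. The work goes in short steps, Python scripts to look and compute and a shell command to move; the robot and the scene stay as the last step left them, time stands still between calls to the robot, and variables do not carry over. Pictures are saved under pics/ and viewed, and the job is handed in when it is done.

```bash
mkdir -p pics; ls; python3 - <<'E'
from workcell import state, grab_frame, hold_point_z
import cv2
print(state(), hold_point_z if not callable(hold_point_z) else hold_point_z())
for n in ("scene","top","wrist"):
    f=grab_frame(n); cv2.imwrite(f"pics/{n}0.png",f["frame"][:,:,::-1]); print(n,f["fx"],f["fy"],f["cx"],f["cy"],f["view"])
E
```

```text
pics
{'time_s': 0.0, 'qpos': array([-7.78048390e+01,  1.83504478e+01,  8.97066098e+01, -4.36593519e-04,
        7.20444955e+01, -1.14625604e+00]), 'qvel': array([-0.01440225, -0.09528939, -0.02456615,  0.04128459,  0.02643356,
       -0.01570087]), 'effort': array([-4.57137560e-06, -4.12460589e+01, -2.31975693e+01,  7.26674125e-02,
        4.58092033e-02, -1.58186704e-04]), 'ee_pos': array([ 132.56961303, -558.98120781,  213.13087363]), 'ee_rot': array([-1.79898459e+02, -1.61652105e-03,  1.33415505e+01]), 'force': array([-0.06683189,  0.35830026, -0.83546658]), 'torque': array([0.06270853, 0.01646307, 0.01728848]), 'gripper_width': 91.3183045751141} -18.8
scene 516.6091808695882 516.6091808695882 283.71178762661725 215.0879371343356 [[ 3.93237626e-01  9.19388499e-01  9.43170875e-03 -2.58198179e+02]
 [ 7.41799465e-01 -3.11185686e-01 -5.94051363e-01 -3.30328878e+02]
 [-5.43228978e-01  2.40599784e-01 -8.04371818e-01  1.53009553e+03]
 [ 0.00000000e+00  0.00000000e+00  0.00000000e+00  1.00000000e+00]]
top 484.47721199551705 484.47721199551705 284.459039804373 205.1509586468111 [[-2.20801463e-03 -9.99856719e-01  1.67828977e-02  3.14335952e+01]
 [-9.96421964e-01  7.81832280e-04 -8.45142505e-02  5.53969442e+02]
 [ 8.44890198e-02 -1.69094566e-02 -9.96280922e-01  1.42848313e+03]
 [ 0.00000000e+00  0.00000000e+00  0.00000000e+00  1.00000000e+00]]
wrist 325.19226210127806 325.19226210127806 280.2464361678944 210.70808751364154 [[ 2.31218817e-01 -9.72901732e-01 -2.79034685e-04 -5.75344801e+02]
 [-9.43455003e-01 -2.24290549e-01  2.44103270e-01 -2.57821045e+01]
 [-2.37551079e-01 -5.61780126e-02 -9.69749203e-01  3.88436457e+02]
 [ 0.00000000e+00  0.00000000e+00  0.00000000e+00  1.00000000e+00]]
```

View pics/top0.png

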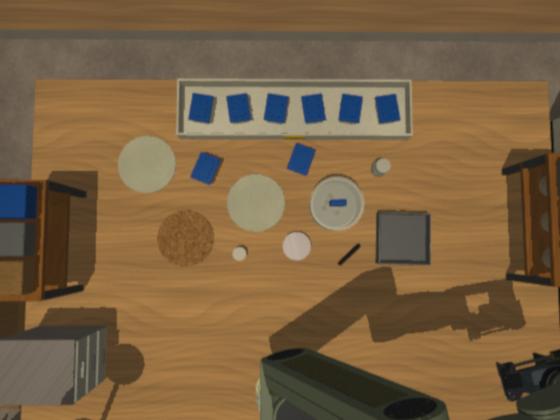

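View pics/scene0.png

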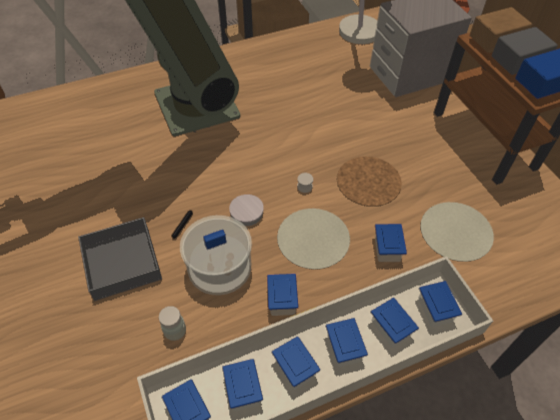

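View pics/wrist0.png

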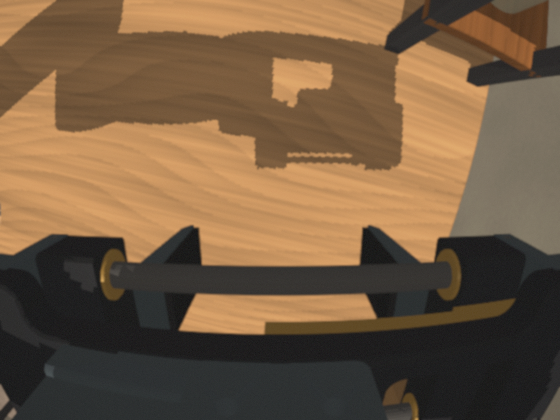

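```bash
cat > h.py <<'E'
import numpy as np, cv2
from workcell import state, grab_frame, hold_point_z
from scipy.spatial.transform import Rotation as R
def ray(f,u,v):
    V=f["view"]; d=np.array([(u-f["cx"])/f["fx"],(v-f["cy"])/f["fy"],1.])
    Rm=V[:3,:3]; return -Rm.T@V[:3,3], Rm.T@d
def onz(f,u,v,z):
    o,d=ray(f,u,v); return o+d*(z-o[2])/d[2]
def proj(f,p):
    c=f["view"][:3,:3]@np.array(p,float)+f["view"][:3,3]
    return f["fx"]*c[0]/c[2]+f["cx"], f["fy"]*c[1]/c[2]+f["cy"]
def tri(obs):
    A=np.zeros((3,3));b=np.zeros(3)
    for f,u,v in obs:
        o,d=ray(f,u,v); d/=np.linalg.norm(d); M=np.eye(3)-np.outer(d,d); A+=M;b+=M@o
    return np.linalg.solve(A,b)
def blobs(mask,amin=60):
    cs,_=cv2.findContours(mask.astype(np.uint8)*255,cv2.RETR_EXTERNAL,cv2.CHAIN_APPROX_NONE)
    return [c for c in cs if cv2.contourArea(c)>amin]
def crop(im,x0,y0,x1,y1,s,name):
    cv2.imwrite(name,cv2.resize(im[y0:y1,x0:x1,::-1],None,fx=s,fy=s,interpolation=cv2.INTER_CUBIC))
def st():
    s=state(); r=R.from_euler('xyz',s['ee_rot'],degrees=True)
    return s, np.array(s['ee_pos']), r
E
python3 - <<'E'
from h import *
ft=grab_frame("top"); fs=grab_frame("scene")
hsv=cv2.cvtColor(ft["frame"],cv2.COLOR_RGB2HSV)
for name,m,z in (("blue",(hsv[...,0]>100)&(hsv[...,0]<130)&(hsv[...,1]>150),126-17),
  ("pale",(hsv[...,1]<70)&(hsv[...,2]>120),2),
  ("dark",(hsv[...,2]<90)&(hsv[...,1]<90),45)):
    for c in blobs(m,80):
        r=cv2.minAreaRect(c); x,y=r[0]; print(name,np.round(r[0],1),np.round(r[1],1),round(r[2]),cv2.contourArea(c),"z",z,onz(ft,x,y,z).round(0))
crop(ft["frame"],220,140,440,280,3.6,"pics/c1.png")
crop(fs["frame"],150,180,360,340,3.7,"pics/c2.png")
E
```

```text
blue [ 17.5 201. ] [32. 35.] 90 1090.0 z 109 [559. 778. 109.]
blue [205.3 167.6] [19.7 26.1] 23 471.0 z 109 [653. 256. 109.]
blue [300.8 158.7] [19.2 25.6] 20 452.5 z 109 [679. -15. 109.]
blue [387.3 108.2] [25.2 19.2] 81 443.5 z 109 [ 826. -265.  109.]
blue [350.1 108.1] [19.2 25. ] 8 439.0 z 109 [ 827. -157.  109.]
blue [313.  107.9] [25.4 19.1] 81 443.5 z 109 [827. -51. 109.]
blue [275.7 107.8] [19.4 25.2] 9 445.5 z 109 [827.  57. 109.]
blue [238.3 107.7] [25.2 19.4] 82 444.0 z 109 [827. 164. 109.]
blue [200.7 107.5] [19.6 25.2] 9 452.0 z 109 [827. 271. 109.]
pale [239. 253.] [12. 12.] 90 113.5 z 2 [411. 167.   2.]
pale [296.5 245.5] [27. 27.] 90 582.0 z 2 [433.  -6.   2.]
pale [336. 203.] [52. 52.] 90 2151.5 z 2 [ 562. -127.    2.]
pale [255.5 202. ] [54. 55.] 90 2319.0 z 2 [565. 118.   2.]
pale [382.5 165.5] [13. 13.] 90 137.0 z 2 [ 678. -271.    2.]
pale [146.5 164. ] [54. 55.] 90 2305.5 z 2 [682. 450.   2.]
pale [294. 106.] [234.3  59.1] 0 13239.5 z 2 [864.   0.   2.]
dark [ 67.  394.5] [17. 12.] 90 126.0 z 45 [ 14. 649.  45.]
dark [525.  386.5] [65. 68.] 90 3060.0 z 45 [  27. -662.   45.]
dark [354.5 383.5] [ 71. 187.] 90 8516.5 z 45 [  39. -169.   45.]
dark [ 52.5 362.5] [ 73. 105.] 90 1969.5 z 45 [103. 693.  45.]
dark [ 63.2 290.6] [ 6.8 38.8] 77 187.5 z 45 [305. 670.  45.]
dark [528.5 278.6] [43.9  6.4] 7 200.0 z 45 [ 335. -686.   45.]
dark [ 17. 239.] [34. 34.] 90 1119.5 z 45 [454. 809.  45.]
dark [402.5 238. ] [52. 53.] 90 2641.5 z 45 [ 455. -317.   45.]
dark [ 66.8 189.8] [38.4  7.9] 16 226.5 z 45 [598. 670.  45.]
dark [511.5 169.4] [ 7.3 18.3] 72 96.5 z 45 [ 659. -649.   45.]
dark [533.6 162.3] [ 8.2 24.4] 71 146.0 z 45 [ 681. -717.   45.]
dark [554.5 121. ] [60.  9.] 90 242.0 z 45 [ 807. -786.   45.]
```

View pics/c1.png

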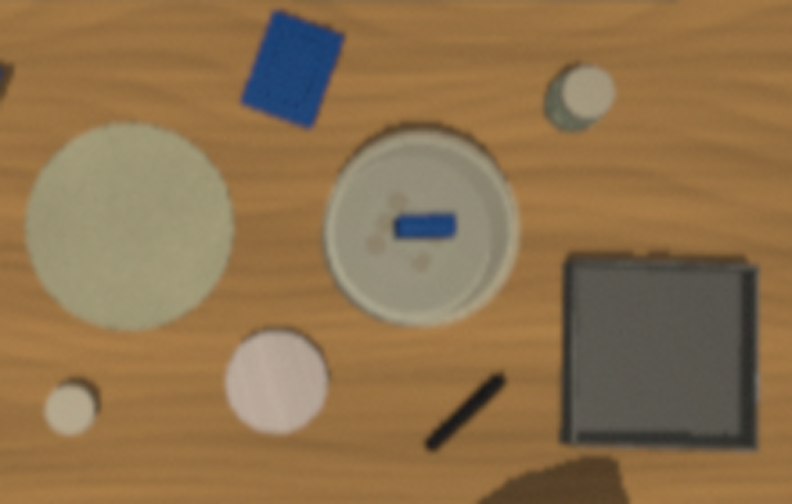

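View pics/c2.png

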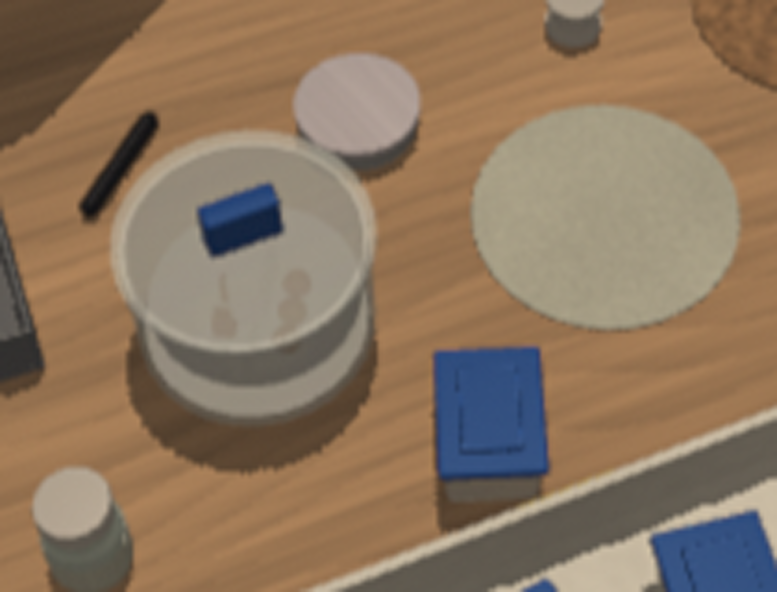

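```bash
cat > meas.py <<'E'
from h import *
ft=grab_frame("top"); fs=grab_frame("scene")
def cen(f,mask,box):
    x0,y0,x1,y1=box; m=np.zeros(mask.shape,bool); m[y0:y1,x0:x1]=mask[y0:y1,x0:x1]
    c=max(blobs(m,10),key=cv2.contourArea); M=cv2.moments(c); return M['m10']/M['m00'],M['m01']/M['m00'],c
def hsv(f): return cv2.cvtColor(f["frame"],cv2.COLOR_RGB2HSV)
ht,hs=hsv(ft),hsv(fs)
blue=lambda h:(h[...,0]>100)&(h[...,0]<130)&(h[...,1]>140)
a=cen(ft,blue(ht),(310,180,370,230)); b=cen(fs,blue(hs),(195,222,235,255))
print("knob px",a[:2],b[:2],"tri",tri([(ft,*a[:2]),(fs,*b[:2])]).round(1),"top z137",onz(ft,*a[:2],137).round(1),"rect",cv2.minAreaRect(a[2]))
r=cv2.minAreaRect(a[2]);bx=cv2.boxPoints(r);print("corners",[onz(ft,*p,137).round(0)[:2].tolist() for p in bx])
pale=lambda h:(h[...,1]<90)&(h[...,2]>110)
for nm,bt,bs,z in (("card",(215,165,295,240),(270,205,355,270),2),):
    a=cen(ft,pale(ht),bt);b=cen(fs,pale(hs),bs)
    print(nm,onz(ft,*a[:2],z).round(1),onz(fs,*b[:2],z).round(1))
# mat: brown more textured/darker red
for f,h,box in((ft,ht,(150,200,222,275)),(fs,hs,(330,150,410,212))):
    x0,y0,x1,y1=box
    m=(h[...,0]<14)&(h[...,1]>80); m=cv2.morphologyEx(m.astype(np.uint8),cv2.MORPH_CLOSE,np.ones((5,5)));m=cv2.morphologyEx(m,cv2.MORPH_OPEN,np.ones((5,5)))>0
    a=cen(f,m,box); e=cv2.fitEllipse(a[2]); print("mat",a[:2],e,onz(f,*a[:2],3).round(1))
# tray: dark grey
a=cen(ft,(ht[...,2]<110)&(ht[...,1]<90),(370,200,440,275)); r=cv2.minAreaRect(a[2]);print("tray",r,[onz(ft,*p,45).round(0)[:2].tolist() for p in cv2.boxPoints(r)])
a=cen(ft,pale(ht),(305,170,370,235)); e=cv2.fitEllipse(cv2.convexHull(a[2])); print("tub/lid",e,onz(ft,*e[0],97).round(1))
E
python3 meas.py
```

```text
knob px (338.21305841924396, 202.233676975945) (214.64980842911876, 238.84750957854405) tri [ 554.6 -119.1  113. ] top z137 [ 552.3 -116.2  137. ] rect ((337.5, 202.0), (4.0, 15.0), 90.0)
corners [[559.0, -94.0], [559.0, -135.0], [547.0, -135.0], [547.0, -93.0]]
card [564.1 118.2   2. ] [570.2 114.2   2. ]Traceback (most recent call last):
  File "meas.py", line 20, in <module>
    a=cen(f,m,box); e=cv2.fitEllipse(a[2]); print("mat",a[:2],e,onz(f,*a[:2],3).round(1))
  File "meas.py", line 5, in cen
    c=max(blobs(m,10),key=cv2.contourArea); M=cv2.moments(c); return M['m10']/M['m00'],M['m01']/M['m00'],c
ValueError: max() iterable argument is empty
```

```bash
python3 - <<'E'
from h import *
ft=grab_frame("top");fs=grab_frame("scene")
for f,pts in((ft,[(186,238),(175,225),(200,250),(215,238),(186,275),(150,262),(338,201),(338,205)]),(fs,[(369,180),(355,175),(330,190),(410,200),(314,238),(345,238),(216,238),(216,242)])):
    h=cv2.cvtColor(f["frame"],cv2.COLOR_RGB2HSV)
    g=cv2.blur(h,(5,5))
    print([ (p,g[p[1],p[0]].tolist()) for p in pts])
crop(fs["frame"],320,140,420,220,6,"pics/mat.png")
E
sed -i 's/m=(h\[...,0\]<14)&(h\[...,1\]>80);/h=cv2.blur(h,(3,3)); m=(h[...,2]<(MV))\&(h[...,1]>80);/' meas.py
```

```text
[((186, 238), [16, 160, 127]), ((175, 225), [16, 160, 124]), ((200, 250), [16, 160, 126]), ((215, 238), [16, 148, 152]), ((186, 275), [16, 146, 156]), ((150, 262), [16, 146, 145]), ((338, 201), [108, 147, 115]), ((338, 205), [76, 106, 115])]
[((369, 180), [14, 133, 129]), ((355, 175), [14, 133, 126]), ((330, 190), [14, 121, 158]), ((410, 200), [15, 120, 148]), ((314, 238), [22, 51, 163]), ((345, 238), [22, 51, 163]), ((216, 238), [109, 168, 88]), ((216, 242), [109, 172, 63])]
```

View pics/mat.png

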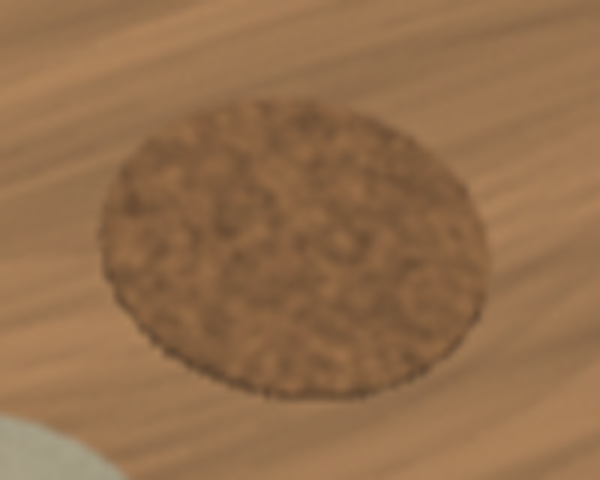

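```bash
sed -i 's/cv2.blur(h,(3,3))/cv2.blur(h,(5,5))/; s/(MV)/138 if f is ft else 140/' meas.py
cat >> meas.py <<'E'
print("mat scene eye",onz(fs,369.1,181.4,3).round(1))
# card in scene: ellipse centre by extremes
a=cen(fs,pale(hs),(270,200,358,275)); e=cv2.fitEllipse(a[2]);print("card scene",e,onz(fs,*e[0],2).round(1))
a=cen(ft,pale(ht),(215,165,295,240)); e=cv2.fitEllipse(a[2]);print("card top",e,onz(ft,*e[0],2).round(1))
E
python3 meas.py
```

```text
knob px (338.21305841924396, 202.233676975945) (214.64980842911876, 238.84750957854405) tri [ 554.6 -119.1  113. ] top z137 [ 552.3 -116.2  137. ] rect ((337.5, 202.0), (4.0, 15.0), 90.0)
corners [[559.0, -94.0], [559.0, -135.0], [547.0, -135.0], [547.0, -93.0]]
card [564.1 118.2   2. ] [570.1 114.1   2. ]
mat (185.46211334855718, 237.74769912116804) ((185.44764709472656, 237.71217346191406), (54.429283142089844, 56.548091888427734), 27.252050399780273) [457.5 328.6   3. ]Traceback (most recent call last):
  File "meas.py", line 20, in <module>
    a=cen(f,m,box); e=cv2.fitEllipse(a[2]); print("mat",a[:2],e,onz(f,*a[:2],3).round(1))
  File "meas.py", line 5, in cen
    c=max(blobs(m,10),key=cv2.contourArea); M=cv2.moments(c); return M['m10']/M['m00'],M['m01']/M['m00'],c
ValueError: max() iterable argument is empty
```

```bash
sed -i 's/138 if f is ft else 140/139/' meas.py
python3 meas.py | tail -8
```

```text
card [564.1 118.1   2. ] [570.2 114.2   2. ]
mat (185.47652055725447, 237.71403329935438) ((185.4521484375, 237.70750427246094), (54.73265838623047, 57.26308822631836), 17.478958129882812) [457.6 328.5   3. ]
mat (368.6515151515151, 181.91670033670033) ((368.6664123535156, 181.90768432617188), (49.53255081176758, 63.75576400756836), 104.10099792480469) [466.2 323.2   3. ]
tray ((402.94329833984375, 237.98406982421875), (53.578128814697266, 52.17870330810547), 1.6365771293640137) [[381.0, -235.0], [534.0, -242.0], [529.0, -402.0], [376.0, -393.0]]
tub/lid ((336.3216552734375, 203.1297607421875), (54.02074432373047, 54.95586395263672), 42.096866607666016) [ 553.4 -116.    97. ]
mat scene eye [465.1 325.1   3. ]
card scene ((313.1479187011719, 238.2675018310547), (59.89458465576172, 72.29154968261719), 95.74806213378906) [570.2 114.2   2. ]
card top ((255.53598022460938, 202.4522705078125), (55.89817428588867, 56.703372955322266), 84.1069107055664) [564.1 118.1   2. ]
```

```bash
cat > plan.py <<'E'
import sys,json
from h import *
# usage: plan.py x y z roll pitch yaw N [cl]  -> rows from measured pose
def plan(p1,e1,N,cl,p0=None,r0=None):
    s,p,r=st(); p=p if p0 is None else p0; r=r if r0 is None else r0
    r1=R.from_euler('xyz',e1,degrees=True) if not isinstance(e1,R) else e1
    dv=(r.inv()*r1).as_rotvec()/N
    out=[];cp=p.copy();cr=r
    for k in range(N):
        tp=p+(np.array(p1)-p)*(k+1)/N
        t=cr.inv().apply(tp-cp)
        tr=np.round(t,1); rv=np.round(np.degrees(dv),2)
        out.append([cl]+tr.tolist()+rv.tolist())
        cp=cp+cr.apply(tr); cr=cr*R.from_rotvec(rv,degrees=True)
    print("final",cp.round(1),cr.as_euler('xyz',degrees=True).round(1))
    for i in range(0,N,5): print(json.dumps(out[i:i+5]).replace(' ',''))
if __name__=="__main__":
    a=[float(x) for x in sys.argv[1:]]
    plan(a[:3],a[3:6],int(a[6]),a[7] if len(a)>7 else 0)
E
python3 plan.py 553 -116 220 180 0 90 13
```

```text
final [ 553. -116.  220.] [-180.    0.   90.]
[[0,39.3,-25.7,-0.5,0.0,0.0,-5.9],[0,41.8,-21.6,-0.4,0.0,0.0,-5.9],[0,43.8,-17.1,-0.5,0.0,0.0,-5.9],[0,45.3,-12.6,-0.5,0.0,0.0,-5.9],[0,46.3,-7.8,-0.4,0.0,0.0,-5.9]]
[[0,46.9,-3.1,-0.5,0.0,0.0,-5.9],[0,47.0,1.9,-0.5,0.0,0.0,-5.9],[0,46.5,6.6,-0.4,0.0,0.0,-5.9],[0,45.6,11.4,-0.5,0.0,0.0,-5.9],[0,44.2,16.0,-0.5,0.0,0.0,-5.9]]
[[0,42.4,20.4,-0.4,0.0,0.0,-5.9],[0,39.9,24.7,-0.5,0.0,0.0,-5.9],[0,37.3,28.7,-0.5,0.0,0.0,-5.9]]
```

```bash
python3 -m creep '[[0,39,-26,0,0,0,-6],[0,42,-22,0,0,0,-6],[0,44,-17,0,0,0,-6],[0,45,-13,0,0,0,-6],[0,46,-8,0,0,0,-6]]' 40; python3 -m creep '[[0,47,-3,0,0,0,-6],[0,47,2,0,0,0,-6],[0,47,7,0,0,0,-6],[0,46,11,0,0,0,-6],[0,44,16,0,0,0,-6]]'; python3 -m creep '[[0,42,20,0,0,0,-6],[0,40,25,0,0,0,-6],[0,37,29,0,0,0,-5],[0,0,0,0,0,0,0]]'
python3 - <<'E'
from h import *
f=grab_frame("wrist"); cv2.imwrite("pics/w1.png",f["frame"][:,:,::-1]); print(state()['qpos'].round(1), state()['ee_pos'],state()['time_s'])
E
```

```text
time_s: 1.27
ee_pos: [293.8, -386.5, 214.1]
ee_rot: [180.0, 0.0, 43.5]
force: [1.2, -0.0, 0.5]
gripper_width: 90.8
time_s: 1.9
ee_pos: [454.0, -213.4, 214.2]
ee_rot: [180.0, 0.0, 73.5]
force: [0.1, -0.8, 0.6]
gripper_width: 91.4
time_s: 2.4
ee_pos: [549.8, -108.8, 213.6]
ee_rot: [180.0, -0.0, 90.6]
force: [-0.3, 0.2, -0.1]
gripper_width: 91.6
[-12.5  16.9  91.7  -0.   71.4 -12.9] [ 548.54071038 -109.97658707  213.6058595 ] 2.45
```

View pics/w1.png

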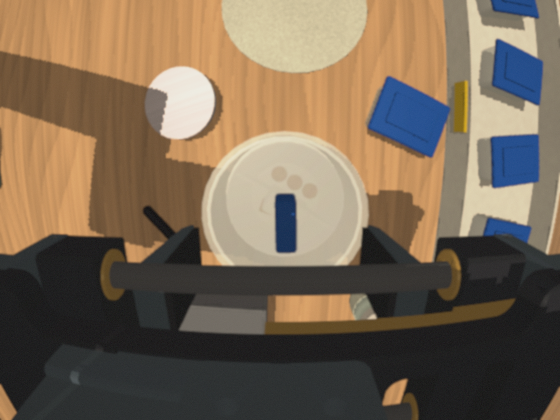

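```bash
cat >> h.py <<'E'
def wray(f,u,v):
    dx,dy=(u-f["cx"]),(v-f["cy"]); r=np.hypot(dx,dy); th=r/f["fx"]
    d=np.array([np.sin(th)*dx/max(r,1e-9),np.sin(th)*dy/max(r,1e-9),np.cos(th)])
    Rm=f["view"][:3,:3]; return -Rm.T@f["view"][:3,3], Rm.T@d
def wonz(f,u,v,z):
    o,d=wray(f,u,v); return o+d*(z-o[2])/d[2]
E
python3 - <<'E'
from h import *
f=grab_frame("wrist"); crop(f["frame"],200,120,375,275,4.5,"pics/w1c.png"); 
h=cv2.cvtColor(f["frame"],cv2.COLOR_RGB2HSV)
np.save("w1.npy",f["frame"]); import pickle; pickle.dump(f,open("w1.pkl","wb"))
m=(h[...,0]>100)&(h[...,0]<130)&(h[...,1]>120); m[:, :260]=0;m[:,315:]=0;m[:185]=0;m[262:]=0
c=max(blobs(m),key=cv2.contourArea); r=cv2.minAreaRect(c); print(r)
for p in cv2.boxPoints(r): print(p,wonz(f,*p,137).round(1))
print(wonz(f,*r[0],137))
print("card near edge px(295,71)",wonz(f,295,71,2))
E
```

```text
((287.0, 221.5), (55.0, 18.0), 90.0)
[278. 194.] [548.4 -90.8 137. ]
[296. 194.] [562.3 -90.7 137. ]
[296. 249.] [ 563.3 -135.9  137. ]
[278. 249.] [ 548.7 -136.   137. ]
[ 555.67474428 -112.79388362  137.        ]
card near edge px(295,71) [566.16548698  28.49820139   2.        ]
```

View pics/w1c.png

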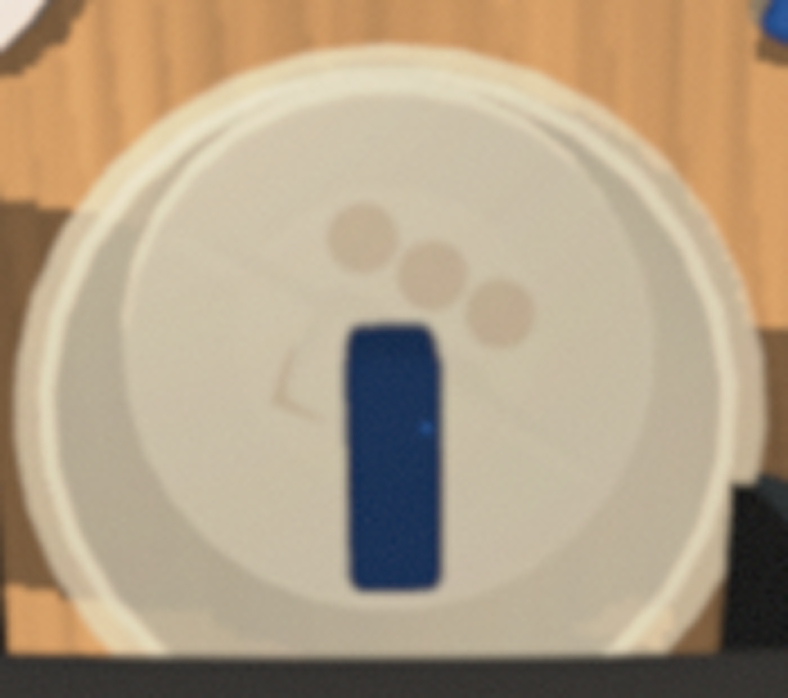

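```bash
python3 -m creep '[[0,-1.5,3.5,10,0,0,0],[0,-2,3.5,30,0,0,0],[0.3,0,0,30,0,0,0],[0.5,0,0,25,0,0,0],[0.5,0,0,14,0,0,0]]' 30; python3 -m creep '[[0.5,0,0,0,0,0,0],[1,0,0,0,0,0,0],[1,0,0,0,0,0,0],[1,0,0,0,0,0,0],[1,0,0,0,0,0,0]]'
```

```text
time_s: 3.12
ee_pos: [553.8, -115.2, 103.3]
ee_rot: [-179.9, -0.0, 90.2]
force: [0.4, -0.7, -0.1]
gripper_width: 64.1
time_s: 3.75
ee_pos: [555.2, -114.3, 105.4]
ee_rot: [180.0, 0.0, 90.3]
force: [0.6, -0.4, 2.6]
gripper_width: 17.7
```

```bash
python3 -m creep '[[1,0,0,-10,0,0,0],[1,0,0,-25,0,0,0],[1,15,0,-25,0,0,0],[1,35,2,-10,0,0,0],[1,40,2,0,0,0,0]]'; python3 -m creep '[[1,40,2,0,0,0,0],[1,40,2,0,0,0,0],[1,35,2,0,0,0,0],[1,20,2,10,0,0,0],[1,6,0,20,0,0,0]]'; python3 -m creep '[[1,0,0,0,0,0,0],[1,0,0,0,0,0,0]]'
python3 - <<'E'
from h import *
import pickle
f=grab_frame("top"); crop(f["frame"],200,140,420,300,3.6,"pics/t2.png"); f=grab_frame("wrist"); cv2.imwrite("pics/w2.png",f["frame"][:,:,::-1]);pickle.dump(f,open("w2.pkl","wb"))
E
```

```text
time_s: 4.38
ee_pos: [559.4, -23.8, 176.7]
ee_rot: [179.8, 0.0, 90.3]
force: [0.7, -0.2, -1.9]
gripper_width: 18.1
time_s: 5.0
ee_pos: [566.4, 117.8, 145.0]
ee_rot: [179.9, -0.0, 90.4]
force: [-0.4, -0.3, -2.2]
gripper_width: 18.0
time_s: 5.25
ee_pos: [566.1, 116.2, 145.2]
ee_rot: [180.0, 0.0, 90.3]
force: [-0.0, -0.3, -1.7]
gripper_width: 17.6
```

View pics/t2.png

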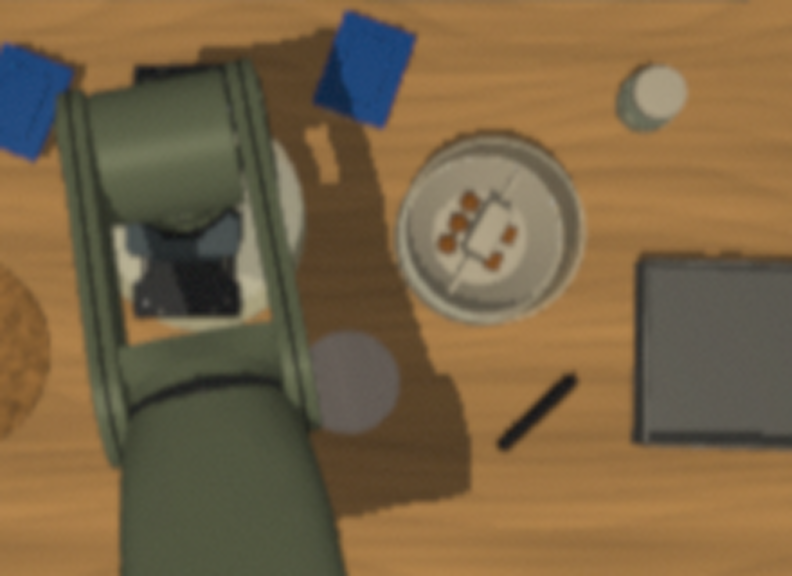

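View pics/w2.png

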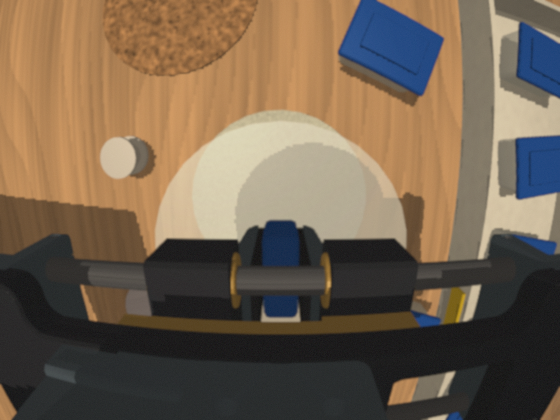

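```bash
python3 - <<'E'
from h import *
import pickle
f=pickle.load(open("w2.pkl","rb"))
crop(f["frame"],150,90,415,260,3,"pics/w2c.png")
E
```

```text
(no output)
```

View pics/w2c.png

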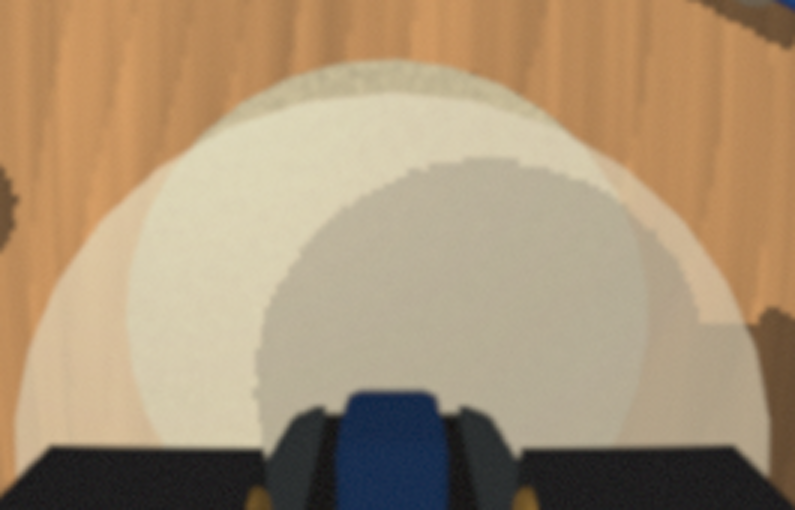

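```bash
python3 - <<'E'
from h import *
import pickle
from scipy.optimize import least_squares
f=pickle.load(open("w2.pkl","rb"))
P=np.array([wonz(f,150+u/3,90+v/3,2)[:2] for u,v in [(127,310),(390,60),(646,310),(190,148),(585,148),(280,82),(500,82)]])
s=least_squares(lambda c:np.hypot(*(P-c[:2]).T)-c[2],[566,117,88]);print(P.round(1),s.x,s.fun.round(1))
print(least_squares(lambda c:np.hypot(*(P-c).T)-88,[566,117]).x)
E
```

```text
[[479.9 122.7]
 [567.6 203.8]
 [653.7 123.6]
 [503.2 176.1]
 [630.7 176.8]
 [532.6 196.9]
 [602.6 197.3]] [567.08029409 117.04134634  87.12818894] [ 0.2 -0.4 -0.3 -0.1  0.1 -0.2  0.6]
[567.08428295 115.99301825]
```

```bash
python3 -m creep '[[1,0,1,10,0,0,0],[1,0,0,30,0,0,0],[1,0,0,35,0,0,0],[1,0,0,25,0,0,0],[1,0,0,14,0,0,0]]';python3 -m creep '[[1,0,0,5,0,0,0],[1,0,0,3,0,0,0],[1,0,0,0,0,0,0]]'
```

```text
time_s: 5.98
ee_pos: [566.0, 116.3, 29.3]
ee_rot: [-179.9, 0.0, 90.3]
force: [0.2, -0.3, -0.5]
gripper_width: 18.0
time_s: 6.35
ee_pos: [567.3, 116.8, 23.6]
ee_rot: [179.9, -0.0, 90.3]
force: [0.1, -0.0, -0.4]
gripper_width: 17.9
```

```bash
python3 -m creep '[[1,0,0,1.5,0,0,0],[1,0,0,0,0,0,0]]';python3 -m creep '[[1,0,0,1,0,0,0],[1,0,0,0,0,0,0]]'
```

```text
time_s: 6.6
ee_pos: [566.9, 116.8, 21.7]
ee_rot: [180.0, -0.0, 90.3]
force: [0.6, 0.9, -1.8]
gripper_width: 17.8
time_s: 6.85
ee_pos: [567.0, 116.8, 21.4]
ee_rot: [180.0, -0.0, 90.3]
force: [-1.5, 0.1, 4.6]
gripper_width: 17.8
```

```bash
python3 -m creep '[[0.6,0,0,0,0,0,0],[0.6,0,0,0,0,0,0],[0.6,0,0,-10,0,0,0],[0.6,0,0,-30,0,0,0],[0.6,0,0,-40,0,0,0]]';python3 plan.py 555.5 -113.5 185 180 0 60 8 0.3
```

```text
time_s: 7.48
ee_pos: [566.2, 116.6, 101.0]
ee_rot: [-179.9, 0.0, 90.3]
force: [0.2, 0.5, 0.3]
gripper_width: 36.9
final [ 555.5 -113.5  185. ] [-180.   -0.   60.]
[[0.3,-28.8,-1.5,-10.5,-0.01,0.01,3.79],[0.3,-28.8,0.3,-10.5,-0.01,0.01,3.79],[0.3,-28.7,2.3,-10.5,-0.01,0.01,3.79],[0.3,-28.5,4.2,-10.5,-0.01,0.01,3.79],[0.3,-28.1,6.0,-10.5,-0.01,0.01,3.79]]
[[0.3,-27.7,7.9,-10.5,-0.01,0.01,3.79],[0.3,-27.1,9.8,-10.5,-0.01,0.01,3.79],[0.3,-26.4,11.4,-10.5,-0.01,0.01,3.79]]
```

```bash
python3 -m creep '[[0.3,-20,-1,-25,0,0,3.8],[0.3,-29,0,-20,0,0,3.8],[0.3,-29,2,-15,0,0,3.8],[0.3,-29,4,-10,0,0,3.8],[0.3,-29,6,-4,0,0,3.8]]'; python3 -m creep '[[0.3,-29,8,0,0,0,3.8],[0.3,-28,10,0,0,0,3.8],[0.3,-28,12,0,0,0,3.8],[0.3,-5,4,0,0,0,0],[0.3,0,0,0,0,0,0]]'
python3 - <<'E'
from h import *
import pickle
s,p,r=st();print(p,s['ee_rot'],s['qpos'].round(2))
f=grab_frame("wrist"); crop(f["frame"],150,90,415,275,3,"pics/w3.png");pickle.dump(f,open("w3.pkl","wb"))
f=grab_frame("top"); crop(f["frame"],200,140,420,300,3.6,"pics/t3.png");pickle.dump(f,open("t3.pkl","wb"))
E
```

```text
time_s: 8.1
ee_pos: [559.5, -21.0, 175.9]
ee_rot: [179.9, -0.0, 71.2]
force: [0.5, 0.4, -0.5]
gripper_width: 64.3
time_s: 8.72
ee_pos: [555.4, -116.4, 174.7]
ee_rot: [180.0, -0.0, 59.9]
force: [-0.6, 0.7, 0.2]
gripper_width: 63.7
[ 555.44085917 -116.37946985  174.71319586] [ 1.79991541e+02 -2.90610191e-02  5.99377477e+01] [-1.301e+01  1.920e+01  9.421e+01  3.000e-02  6.657e+01  1.704e+01]
```

View pics/w3.png

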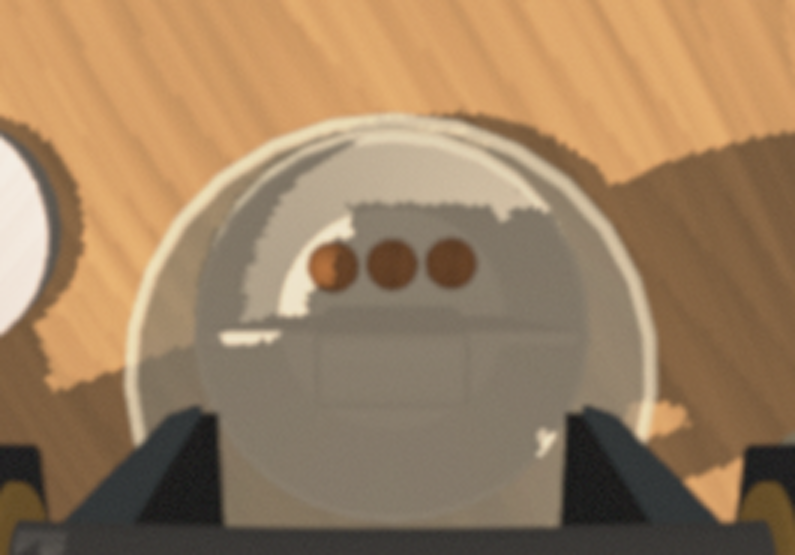

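View pics/t3.png

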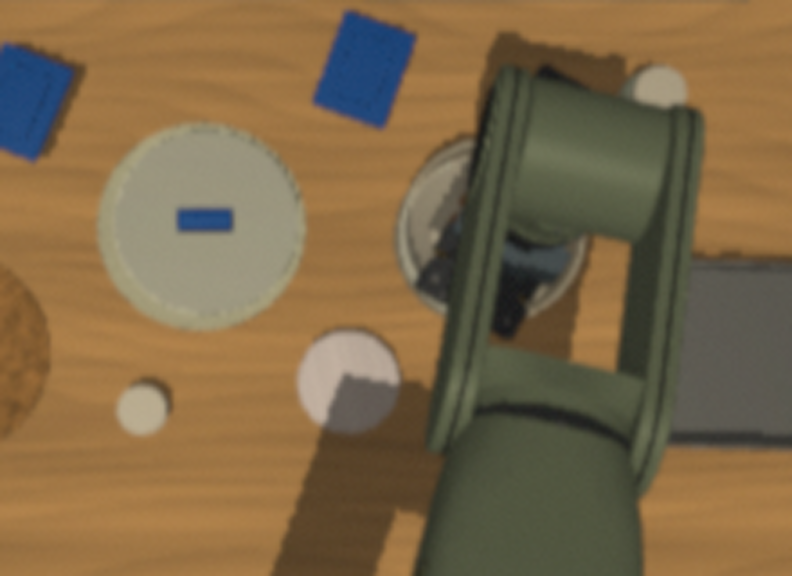

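```bash
python3 - <<'E'
from h import *
import pickle
f=pickle.load(open("w3.pkl","rb"))
P=[wonz(f,150+u/3,90+v/3,81)[:2] for u,v in [(315,332),(468,332),(468,406),(317,406)]]
print(np.round(P,1),np.mean(P,0)); 
s,p,r=st(); print("in tool",r.inv().apply(np.append(np.mean(P,0),81)-p).round(1), [r.inv().apply(np.append(q,81)-p).round(1).tolist() for q in P])
a=P[1]-P[0];print(np.degrees(np.arctan2(a[1],a[0])))
# tub rim circle z=92 r=74
from scipy.optimize import least_squares
Q=np.array([wonz(f,150+u/3,90+v/3,92)[:2] for u,v in [(127,375),(395,114),(656,375),(200,195),(580,195)]])
print(least_squares(lambda c:np.hypot(*(Q-c[:2]).T)-c[2],[555,-115,74]).x)
E
```

```text
[[ 544.6  -97.1]
 [ 581.3 -118.3]
 [ 570.9 -137. ]
 [ 534.  -115.6]] [ 557.69293274 -116.99840598]
in tool [-0.1  2.7 93.6] [[10.6, -18.6, 93.6], [10.6, 23.7, 93.6], [-10.8, 24.2, 93.6], [-10.7, -18.5, 93.6]]
-30.044698250738406
[ 556.12292247 -119.18204864   72.61782493]
```

```bash
python3 -m creep '[[0.3,0,2.5,15,0,0,0],[0.3,0,0,40,0,0,0],[0.3,0,0,40,0,0,0],[0.3,0,0,25,0,0,0],[0.3,0,0,8,0,0,0]]' 40; python3 -m creep '[[0.3,0,0,0,0,0,0],[1,0,0,0,0,0,0],[1,0,0,0,0,0,0],[1,0,0,0,0,0,0]]'
```

```text
time_s: 9.45
ee_pos: [556.1, -116.8, 44.0]
ee_rot: [-179.8, 0.1, 60.0]
force: [-0.2, -0.5, -0.5]
gripper_width: 64.1
time_s: 9.95
ee_pos: [556.6, -117.4, 47.3]
ee_rot: [-179.9, 0.0, 59.9]
force: [-3.2, 1.7, 5.7]
gripper_width: 43.9
```

```bash
python3 -m creep '[[1,0,0,-8,0,0,0],[1,0,0,-20,0,0,0],[1,0,0,-30,0,0,0],[1,0,0,-35,0,0,0],[1,0,0,-20,0,0,0]]'; python3 -m creep '[[1,0,0,-8,0,0,0],[1,0,0,0,0,0,0]]'; python3 plan.py 461.5 326 168 180 0 215 20 1;  python3 -c "
from h import *
print(state()['qpos'].round(2),state()['time_s'])"
```

```text
time_s: 10.58
ee_pos: [558.8, -118.2, 161.8]
ee_rot: [179.8, -0.1, 59.9]
force: [0.0, -0.6, -1.4]
gripper_width: 43.9
time_s: 10.82
ee_pos: [557.7, -117.9, 167.5]
ee_rot: [179.9, -0.0, 59.9]
force: [1.1, -0.1, -1.9]
gripper_width: 43.7
final [461.5 326.  168. ] [-180.     0.  -145.1]
[[1.0,16.8,-15.3,-0.0,0.0,0.0,-7.75],[1.0,18.7,-12.9,-0.1,0.0,0.0,-7.75],[1.0,20.3,-10.2,-0.0,0.0,0.0,-7.75],[1.0,21.4,-7.4,-0.0,0.0,0.0,-7.75],[1.0,22.3,-4.4,-0.1,0.0,0.0,-7.75]]
[[1.0,22.7,-1.4,-0.0,0.0,0.0,-7.75],[1.0,22.6,1.6,-0.0,0.0,0.0,-7.75],[1.0,22.2,4.7,-0.1,0.0,0.0,-7.75],[1.0,21.4,7.7,-0.0,0.0,0.0,-7.75],[1.0,20.2,10.5,-0.0,0.0,0.0,-7.75]]
[[1.0,18.5,13.0,-0.1,0.0,0.0,-7.75],[1.0,16.6,15.5,-0.0,0.0,0.0,-7.75],[1.0,14.4,17.6,-0.0,0.0,0.0,-7.75],[1.0,11.9,19.4,-0.1,0.0,0.0,-7.75],[1.0,9.2,20.7,-0.0,0.0,0.0,-7.75]]
[[1.0,6.2,21.8,-0.0,0.0,0.0,-7.75],[1.0,3.3,22.5,-0.1,0.0,0.0,-7.75],[1.0,0.2,22.7,-0.0,0.0,0.0,-7.75],[1.0,-2.9,22.6,-0.0,0.0,0.0,-7.75],[1.0,-5.8,21.9,-0.1,0.0,0.0,-7.75]]
[-1.308e+01  1.972e+01  9.452e+01 -1.000e-02  6.571e+01  1.698e+01] 10.825
```

```bash
python3 -m creep '[[1,17,-15,0,0,0,-7.8],[1,19,-13,0,0,0,-7.8],[1,20,-10,0,0,0,-7.8],[1,21,-7,0,0,0,-7.8],[1,22,-4,0,0,0,-7.8]]'; python3 -m creep '[[1,23,-1,0,0,0,-7.8],[1,23,2,0,0,0,-7.8],[1,22,5,0,0,0,-7.8],[1,21,8,0,0,0,-7.8],[1,20,10,0,0,0,-7.8]]'; python3 -m creep '[[1,19,13,0,0,0,-7.8],[1,17,16,0,0,0,-7.8],[1,14,18,0,0,0,-7.8],[1,12,19,0,0,0,-7.8],[1,9,21,0,0,0,-7.8]]'; python3 -m creep '[[1,6,22,0,0,0,-7.8],[1,3,22,0,0,0,-7.8],[1,0,23,0,0,0,-7.8],[1,-3,23,0,0,0,-7.8],[1,-6,22,0,0,0,-7]]'; python3 -m creep '[[1,0,0,0,0,0,0],[1,0,0,0,0,0,0]]'
python3 - <<'E'
from h import *
import pickle
s,p,r=st();print(p,s['ee_rot'],s['qpos'].round(2))
f=grab_frame("wrist"); cv2.imwrite("pics/w4.png",f["frame"][:,:,::-1]);pickle.dump(f,open("w4.pkl","wb"))
E
```

```text
time_s: 11.45
ee_pos: [533.7, -6.9, 166.0]
ee_rot: [-179.9, -0.0, 99.2]
force: [0.0, -0.1, -2.2]
gripper_width: 43.8
time_s: 12.08
ee_pos: [510.2, 104.0, 166.0]
ee_rot: [-179.9, -0.1, 138.2]
force: [-0.4, 1.0, -2.2]
gripper_width: 44.0
time_s: 12.7
ee_pos: [485.0, 215.5, 166.0]
ee_rot: [-179.9, -0.1, 177.2]
force: [0.6, -0.6, -1.9]
gripper_width: 43.9
time_s: 13.32
ee_pos: [460.3, 326.7, 165.9]
ee_rot: [-180.0, -0.1, -144.6]
force: [-0.7, -0.1, -1.6]
gripper_width: 43.8
time_s: 13.58
ee_pos: [460.7, 325.6, 166.5]
ee_rot: [-180.0, -0.1, -144.9]
force: [-0.7, -1.2, -2.4]
gripper_width: 43.7
[460.66072483 325.58800388 166.4833209 ] [-1.79966669e+02 -1.18736890e-01 -1.44927716e+02] [ 3.410e+01  1.935e+01  9.526e+01 -4.000e-02  6.551e+01 -9.095e+01]
```

View pics/w4.png

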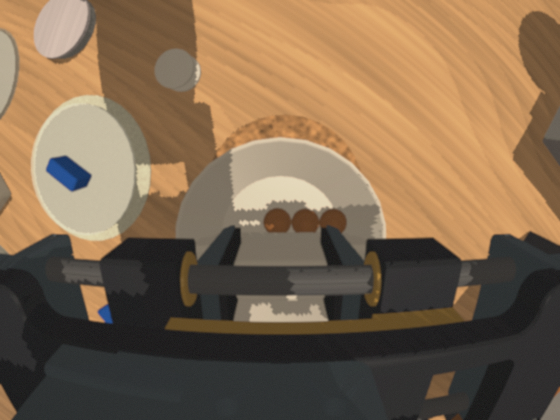

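```bash
python3 - <<'E'
from h import *
import pickle
from scipy.optimize import least_squares
f=pickle.load(open("w4.pkl","rb"))
P=np.array([wonz(f,*q,3)[:2] for q in [(288,115),(230,140),(350,148),(258,121),(320,123)]])
print(P, least_squares(lambda c:np.hypot(*(P-c).T)-85,[461,326]).x,least_squares(lambda c:np.hypot(*(P-c).T)-85,[461,326]).fun)
s,p,r=st();c=r.inv().apply(P[0].tolist()+[3]-p);print(c)
E
```

```text
[[388.72931971 282.61320116]
 [443.37700373 248.47232272]
 [378.61538838 354.1427303 ]
 [411.14548282 261.21272708]
 [376.3518481  313.7624683 ]] [459.6561349  331.08513385] [ 0.90774919 -0.7985352  -0.74292106  0.06136957  0.0863029 ]
[ 83.3775137    6.4464183  163.86060619]
```

```bash
python3 -m creep '[[1,-1.5,2,15,0,0,0],[1,0,0,30,0,0,0],[1,0,0,35,0,0,0],[1,0,0,22,0,0,0],[1,0,0,10,0,0,0]]';python3 -m creep '[[1,0,0,5,0,0,0],[1,0,0,2,0,0,0],[1,0,0,0,0,0,0]]'
```

```text
time_s: 14.25
ee_pos: [460.2, 327.8, 53.3]
ee_rot: [-180.0, -0.2, -144.9]
force: [0.7, 0.1, -2.4]
gripper_width: 44.0
time_s: 14.62
ee_pos: [461.4, 329.1, 49.0]
ee_rot: [-180.0, 0.1, -144.9]
force: [-0.3, 0.1, -2.2]
gripper_width: 43.7
```

```bash
python3 -m creep '[[1,0,0,2,0,0,0],[1,0,0,0,0,0,0]]';python3 -m creep '[[1,0,0,1.5,0,0,0],[1,0,0,0,0,0,0]]'
```

```text
time_s: 14.88
ee_pos: [461.1, 328.9, 46.6]
ee_rot: [-180.0, 0.0, -144.9]
force: [-0.2, 1.1, -1.2]
gripper_width: 43.9
time_s: 15.12
ee_pos: [461.3, 329.1, 45.4]
ee_rot: [-180.0, 0.0, -144.9]
force: [-0.5, 0.8, 2.1]
gripper_width: 43.8
```

```bash
python3 -m creep '[[0.2,0,0,0,0,0,0],[0.2,0,0,0,0,0,0],[0.2,0,0,0,0,0,0],[0.2,0,0,-10,0,0,0],[0.2,0,0,-20,0,0,0]]'; python3 -m creep '[[0.2,3,0,0,0,5,0],[0.2,3,0,0,0,9,0],[0.2,3,0,0,0,9,0],[0.2,3,0,0,0,9,0],[0.2,1,0,0,0,3,0]]';python3 - <<'E'
from h import *
import pickle
s,p,r=st();print(p,s['ee_rot'],s['qpos'].round(2)); print("grasp pt",p-18.8*r.as_matrix()[:,2])
f=grab_frame("wrist"); cv2.imwrite("pics/w5.png",f["frame"][:,:,::-1]);pickle.dump(f,open("w5.pkl","wb"))
f=grab_frame("scene"); crop(f["frame"],250,60,500,280,3,"pics/s5.png")
E
```

```text
time_s: 15.75
ee_pos: [460.7, 328.6, 75.1]
ee_rot: [-180.0, -0.1, -144.9]
force: [0.2, 0.4, 0.1]
gripper_width: 72.9
time_s: 16.38
ee_pos: [451.7, 322.3, 76.7]
ee_rot: [-180.0, -35.1, -144.9]
force: [-0.6, -0.5, -0.1]
gripper_width: 73.1
[451.74228101 322.27704389  76.66994702] [-179.99430242  -35.14596524 -144.86950658] [ 34.53  42.22  77.31  -0.35  95.61 -90.53]
grasp pt [460.59226395 328.50624115  92.04248433]
```

View pics/w5.png

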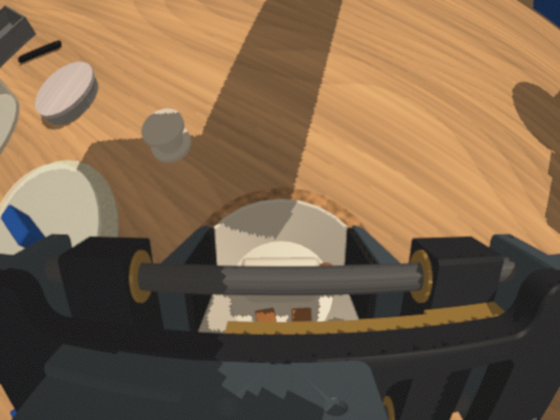

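View pics/s5.png

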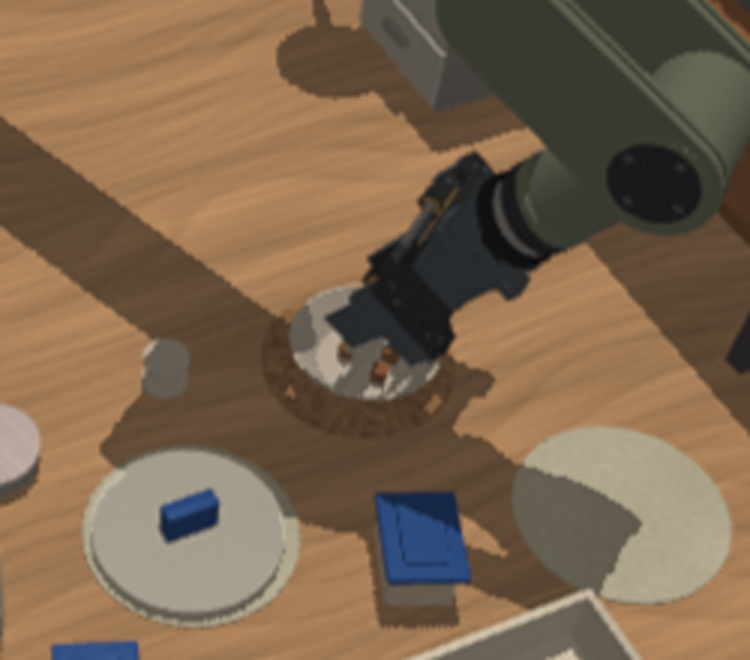

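```bash
python3 -m creep '[[0.2,-4,0,6,0,0,0],[0.2,-7,0,10,0,0,0],[0.2,-4,0,5.3,0,0,0],[0.2,0,0,0,0,0,0],[1,0,0,0,0,0,0]]' 50;python3 -m creep '[[1,0,0,0,0,0,0],[1,0,0,0,0,0,0],[1,0,0,0,0,0,0]]';python3 - <<'E'
from h import *
s,p,r=st(); print(s['qpos'].round(1),"grasp pt",p-18.8*r.as_matrix()[:,2],s['ee_rot'])
E
```

```text
time_s: 17.1
ee_pos: [450.9, 321.7, 51.8]
ee_rot: [-180.0, -35.0, -144.9]
force: [0.4, -0.8, -0.2]
gripper_width: 65.4
time_s: 17.48
ee_pos: [451.0, 321.8, 51.7]
ee_rot: [-180.0, -35.0, -144.9]
force: [-0.1, 0.1, 1.1]
gripper_width: 43.9
[ 34.5  43.4  78.7  -0.3  92.8 -90.5] grasp pt [459.79233239 327.99112563  67.13534479] [-179.99873055  -34.97987803 -144.86450711]
```

```bash
python3 -m creep '[[1,4,0,-6,0,0,0],[1,13,0,-19,0,0,0],[1,20,0,-29,0,0,0],[1,20,0,-29,0,0,0],[1,12,0,-17,0,0,0]]';python3 -m creep '[[1,0,0,0,0,0,0],[1,0,0,0,0,0,0]]'; python3 - <<'E'
from h import *
s,p,r=st(); print(s['qpos'].round(1),"grasp pt",p-18.8*r.as_matrix()[:,2],s['ee_rot'])
f=grab_frame("top"); crop(f["frame"],130,180,280,290,5,"pics/t6.png")
E
```

```text
time_s: 18.1
ee_pos: [452.0, 322.5, 175.0]
ee_rot: [-180.0, -34.8, -144.9]
force: [0.3, -0.1, -2.3]
gripper_width: 43.7
time_s: 18.35
ee_pos: [451.3, 322.0, 172.1]
ee_rot: [-180.0, -35.1, -144.9]
force: [-0.0, -0.6, -1.5]
gripper_width: 43.7
[ 34.5  37.7  71.6  -0.4 105.8 -90.6] grasp pt [460.1159253  328.19893378 187.46782878] [-179.99363236  -35.06970152 -144.8674821 ]
```

View pics/t6.png

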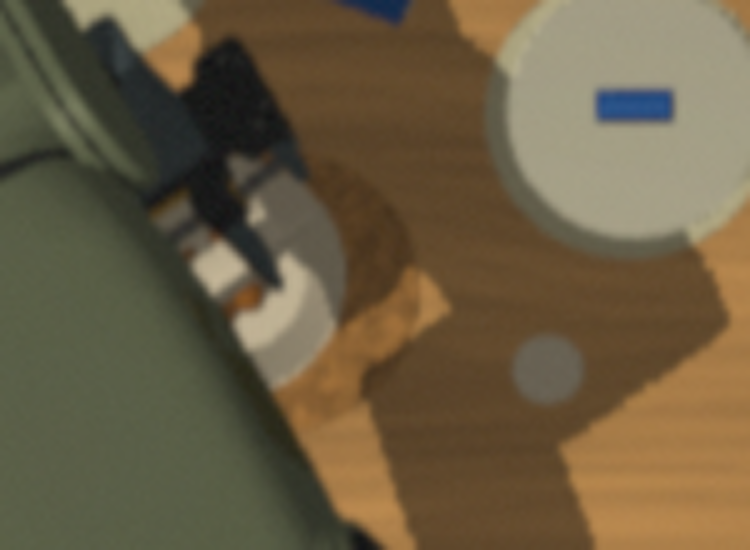

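```bash
python3 -m creep '[[1,0.5,-20,0.3,-1.15,0,1.64],[1,1,-34,0.8,-2,0,2.87],[1,1.4,-44,1,-2.58,0,3.69],[1,1.4,-44,1,-2.58,0,3.69],[1,1.4,-44,1,-2.58,0,3.69]]';python3 -m creep '[[1,1.4,-44,1,-2.58,0,3.69],[1,1.4,-44,1,-2.58,0,3.69],[1,1.4,-44,1,-2.58,0,3.69],[1,1.4,-44,1,-2.58,0,3.69],[1,1.4,-44,1,-2.58,0,3.69]]'; python3 -m creep '[[1,1.4,-44,1,-2.58,0,3.69],[1,1.4,-44,1,-2.58,0,3.69],[1,1.4,-44,1,-2.58,0,3.69],[1,1.4,-44,1,-2.58,0,3.69],[1,1.4,-44,1,-2.58,0,3.69]]'; python3 - <<'E'
from h import *
s,p,r=st(); g=p-18.8*r.as_matrix()[:,2];print(s['qpos'].round(1),"grasp pt",g,np.hypot(*g[:2]),np.degrees(np.arctan2(g[1],g[0])),s['ee_rot'])
E
```

```text
time_s: 19.02
ee_pos: [532.2, 152.1, 172.1]
ee_rot: [-179.9, -35.1, -164.2]
force: [-0.3, 0.9, -2.0]
gripper_width: 43.4
time_s: 19.65
ee_pos: [549.7, -66.1, 172.1]
ee_rot: [-179.9, -35.0, 173.3]
force: [0.8, 0.3, -2.2]
gripper_width: 43.5
time_s: 20.27
ee_pos: [482.3, -274.3, 172.1]
ee_rot: [-179.9, -35.0, 150.8]
force: [-0.0, -0.3, -1.1]
gripper_width: 43.6
[-30.4  37.7  71.5  -0.8 105.8 -91.1] grasp pt [ 491.75914486 -279.55187039  187.54236503] 565.6644807584681 -29.61706764976773 [-179.90142542  -35.03662735  150.78061769]
```

```bash
python3 -m creep '[[1,3,-30,2,-1.72,0,2.46],[1,3.5,-22,2.5,-1.3,0,1.9],[1,0,0,0,0,0,0],[1,0,0,0,0,0,0]]'; python3 - <<'E'
from h import *
import pickle
s,p,r=st(); g=p-18.8*r.as_matrix()[:,2];print(s['qpos'].round(1),"grasp pt",g,np.hypot(*g[:2]),np.degrees(np.arctan2(g[1],g[0])),s['ee_rot'])
f=grab_frame("wrist"); cv2.imwrite("pics/w7.png",f["frame"][:,:,::-1]);pickle.dump(f,open("w7.pkl","wb"))
E
```

```text
time_s: 20.78
ee_pos: [450.8, -312.6, 172.8]
ee_rot: [-180.0, -35.0, 145.7]
force: [0.4, -0.4, -2.9]
gripper_width: 44.0
[-35.5  37.1  72.6  -0.8 105.3 -91.2] grasp pt [ 459.70367576 -318.67930576  188.15162431] 559.3603216409359 -34.73077052750526 [-179.95781415  -35.00568453  145.74450289]
```

View pics/w7.png

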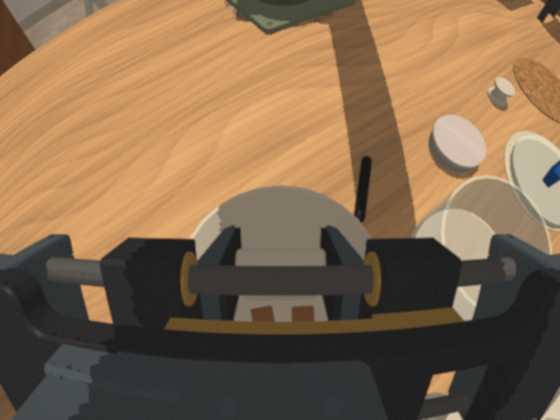

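```bash
python3 -m creep '[[1,-8,0,7,0,0,0],[1,-15,0,13.5,0,0,0],[1,-15.5,0,13.5,0,0,0],[1,-0.8,0,0,0,-2.5,0],[1,-1.6,0,0,0,-5,0]]'; python3 -m creep '[[1,-1.6,0,0,0,-5,0],[1,-1.6,0,0,0,-5,0],[1,-1.6,0,0,0,-5,0],[1,-1.6,0,0,0,-5,0],[1,-1.6,0,0,0,-5,0]]';  python3 -m creep '[[1,-1.6,0,0,0,-5,0],[1,-1.6,0,0,0,-5,0],[1,-1.6,0,0,0,-5,0],[1,0,0,0,0,0,0]]'; python3 - <<'E'
from h import *
s,p,r=st(); g=p-18.8*r.as_matrix()[:,2];print(s['qpos'].round(1),"grasp pt",g,np.hypot(*g[:2]),np.degrees(np.arctan2(g[1],g[0])),s['ee_rot'])
f=grab_frame("scene"); crop(f["frame"],40,170,240,340,4,"pics/s8.png")
E
```

```text
time_s: 21.45
ee_pos: [462.7, -320.5, 118.9]
ee_rot: [-179.9, -27.5, 145.8]
force: [-1.3, 0.4, -1.7]
gripper_width: 43.3
time_s: 22.08
ee_pos: [468.4, -324.3, 118.1]
ee_rot: [-179.9, -2.5, 145.8]
force: [0.5, 0.6, -2.2]
gripper_width: 43.6
time_s: 22.58
ee_pos: [470.6, -325.8, 118.1]
ee_rot: [-179.9, 12.2, 145.8]
force: [0.5, -0.7, -2.4]
gripper_width: 43.7
[-36.   17.1 107.9   0.5  42.8 -92.2] grasp pt [ 467.3049913  -323.57753314  136.4331485 ] 568.3980777981219 -34.700017936813936 [-179.94221278   12.21491811  145.8241799 ]
```

View pics/s8.png

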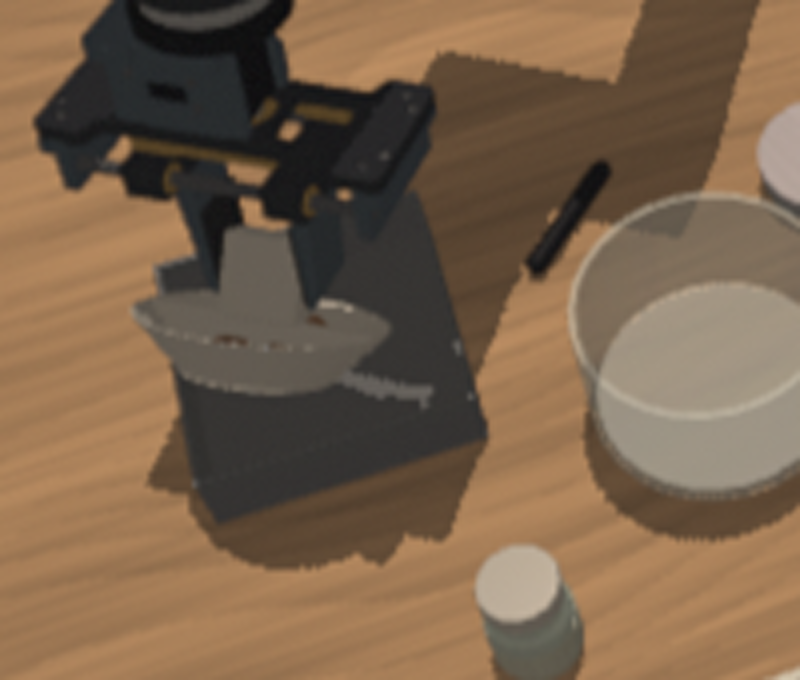

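```bash
python3 -m creep '[[1,-1.6,0,0,0,-5,0],[1,-1.6,0,0,0,-5,0],[1,-1.6,0,0,0,-5,0],[1,-1.6,0,0,0,-5,0],[1,-1.6,0,0,0,-5,0]]';  python3 -m creep '[[1,-1.3,0,0,0,-4,0],[1,0,0,0,0,0,0],[1,0,0,0,0,0,0],[1,0,0,0,0,0,0]]'; python3 - <<'E'
from h import *
s,p,r=st(); g=p-18.8*r.as_matrix()[:,2];print(s['qpos'].round(1),"grasp pt",g,np.hypot(*g[:2]),np.degrees(np.arctan2(g[1],g[0])),s['ee_rot'])
f=grab_frame("scene"); crop(f["frame"],40,170,240,340,4,"pics/s9.png")
f=grab_frame("wrist"); cv2.imwrite("pics/w9.png",f["frame"][:,:,::-1])
E
```

```text
time_s: 23.25
ee_pos: [479.7, -331.8, 122.5]
ee_rot: [-179.9, 37.5, 145.9]
force: [1.2, 1.1, -2.0]
gripper_width: 43.6
time_s: 23.75
ee_pos: [481.1, -332.1, 129.6]
ee_rot: [179.7, 38.7, 145.9]
force: [-0.7, 0.7, -2.6]
gripper_width: 43.6
[ -37.    11.4  127.1   36.7    3.6 -128.9] grasp pt [ 471.26486527 -325.59913684  144.28678447] 572.8048281466345 -34.64077940002658 [179.65414023  38.7063381  145.89500511]
```

View pics/s9.png

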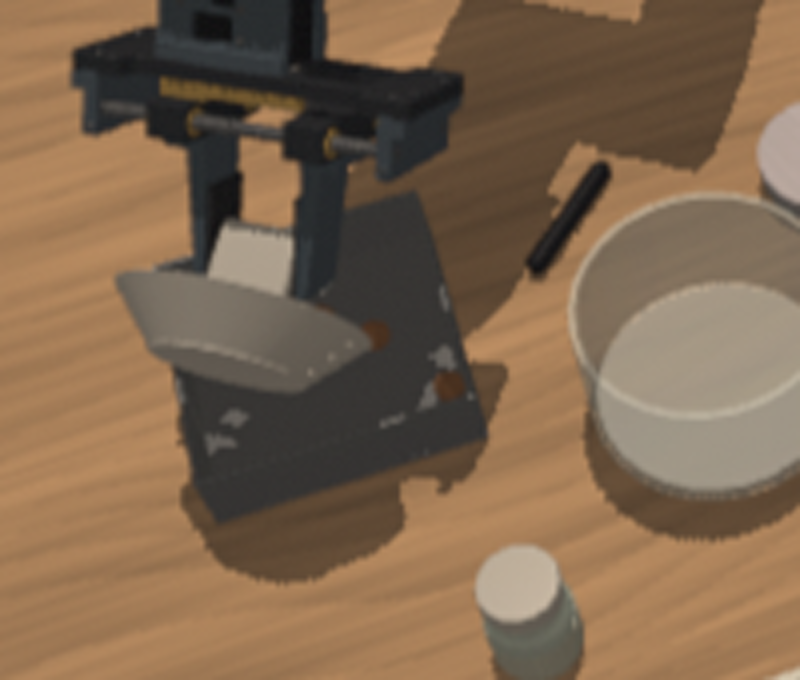

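View pics/w9.png

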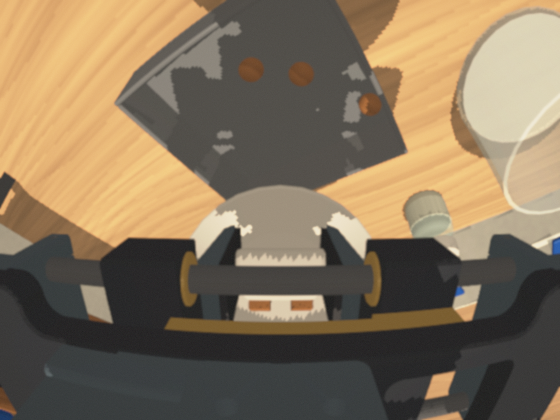

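```bash
python3 -m creep '[[1,1,0,0,0,3,0],[1,1.3,0,0,0,4,0]]'; python3 -c "
from h import *
s=state();print(s['qpos'].round(1),s['qvel'].round(0))"
```

```text
time_s: 24.1
ee_pos: [480.0, -328.9, 127.8]
ee_rot: [179.4, 32.5, 146.0]
force: [-0.1, 0.1, -1.0]
gripper_width: 43.8
[ -36.8   11.7  122.5    9.2   13.5 -101.2] [  1.   2. -26. -91.  52.  91.]
```

```bash
python3 -m creep '[[1,1.6,0,0,0,5,0],[1,1.9,0,0,0,6,0],[1,1.9,0,0,0,6,0],[1,1.9,0,0,0,6,0],[1,1.9,0,0,0,6,0]]'; python3 -m creep '[[1,1.9,0,0,0,6,0],[1,1.9,0,0,0,6,0],[1,1.9,0,0,0,6,0],[1,1.9,0,0,0,6,0],[1,1.9,0,0,0,6,0]]'; python3 -c "
from h import *
s,p,r=st();g=p-18.8*r.as_matrix()[:,2];print(s['qpos'].round(1),s['qvel'].round(0),g,s['ee_rot'],np.hypot(*g[:2]),np.degrees(np.arctan2(g[1],g[0])))"
```

```text
time_s: 24.72
ee_pos: [474.1, -325.1, 125.7]
ee_rot: [179.5, 3.7, 146.3]
force: [-0.4, -0.4, -1.5]
gripper_width: 43.5
time_s: 25.35
ee_pos: [466.8, -320.3, 126.6]
ee_rot: [179.4, -26.3, 146.6]
force: [0.5, -0.4, -2.1]
gripper_width: 43.6
[-35.4  35.6  78.6  -0.3  92.1 -91.8] [  1.  26. -32.  -1.  55.   1.] [ 473.67383262 -325.04790771  143.46030612] [179.43825578 -26.26948345 146.56304828] 574.4763198019913 -34.45897674540473
```

```bash
python3 -c "
from plan import *
r1=R.from_euler('xyz',[180,-35,145.5],degrees=True)
g=np.array([464,-320,190.]);plan(g+18.8*r1.as_matrix()[:,2],r1,4,1)"
```

```text
final [ 455.1 -313.9  174.6] [180.  -35.  145.5]
[[1,8.3,-0.2,-9.3,0.0,2.18,0.24],[1,8.6,-0.2,-9.0,0.0,2.18,0.24],[1,9.0,-0.3,-8.6,0.0,2.18,0.24],[1,9.3,-0.3,-8.3,0.0,2.18,0.24]]
```

```bash
python3 -m creep '[[1,8,0,-9,0,2.2,0.2],[1,9,0,-9,0,2.2,0.2],[1,9,0,-9,0,2.2,0.3],[1,9,0,-8,0,2.2,0.3],[1,0,0,0,0,0,0]]'; python3 -c "
from h import *
s,p,r=st();g=p-18.8*r.as_matrix()[:,2];print(s['qpos'].round(1),g,s['ee_rot'],np.hypot(*g[:2]),np.degrees(np.arctan2(g[1],g[0])))
f=grab_frame('top'); crop(f['frame'],330,170,480,290,5,'pics/t10.png')
f=grab_frame('wrist'); crop(f['frame'],180,150,400,340,3.5,'pics/w10.png')"
```

```text
time_s: 25.98
ee_pos: [455.9, -313.3, 174.0]
ee_rot: [180.0, -34.9, 145.5]
force: [0.3, 0.2, -2.1]
gripper_width: 43.3
[-35.4  37.4  71.8  -0.5 105.6 -90.8] [ 464.76158355 -319.35815336  189.45154656] [179.984857   -34.85639943 145.4776438 ] 563.9086447861328 -34.49467165873602
```

View pics/t10.png

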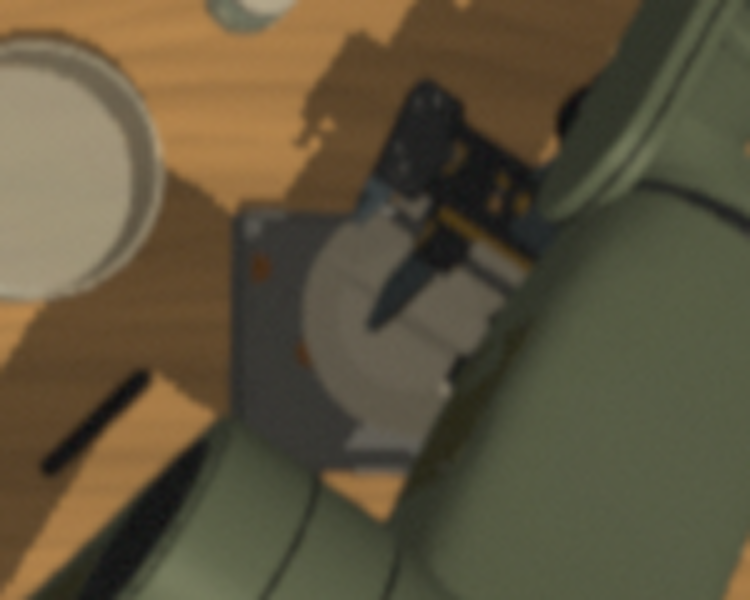

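View pics/w10.png

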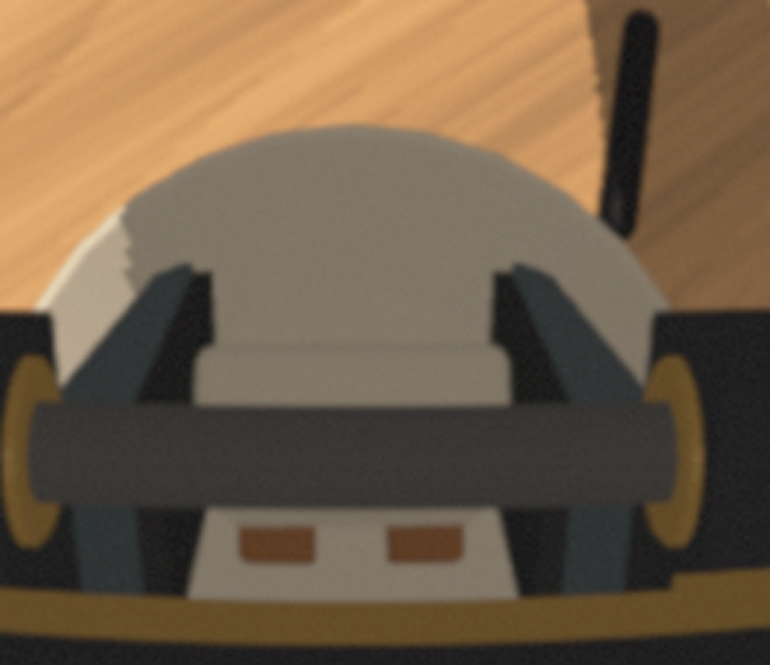

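```bash
python3 - <<'E'
from h import *
import pickle
from scipy.optimize import least_squares
for n,box in (("w2",(100,0,262,85)),("w4",(215,110,360,150)),("w7",(505,50,560,130)),("w5",(205,185,365,222))):
    f=pickle.load(open(n+".pkl","rb")); x0,y0,x1,y1=box
    crop(f["frame"],x0,y0,x1,y1,4,f"pics/m_{n}.png")
cs=[cv2.imread(f"pics/m_{n}.png") for n in("w2","w4","w5","w7")]
H=sum(c.shape[0] for c in cs);W=max(c.shape[1] for c in cs);o=np.zeros((H,W,3),np.uint8);y=0
for c in cs: o[y:y+c.shape[0],:c.shape[1]]=c;print(y);y+=c.shape[0]
cv2.imwrite("pics/m.png",o);print(o.shape)
E
```

```text
0
340
500
648
(968, 648, 3)
```

View pics/m.png

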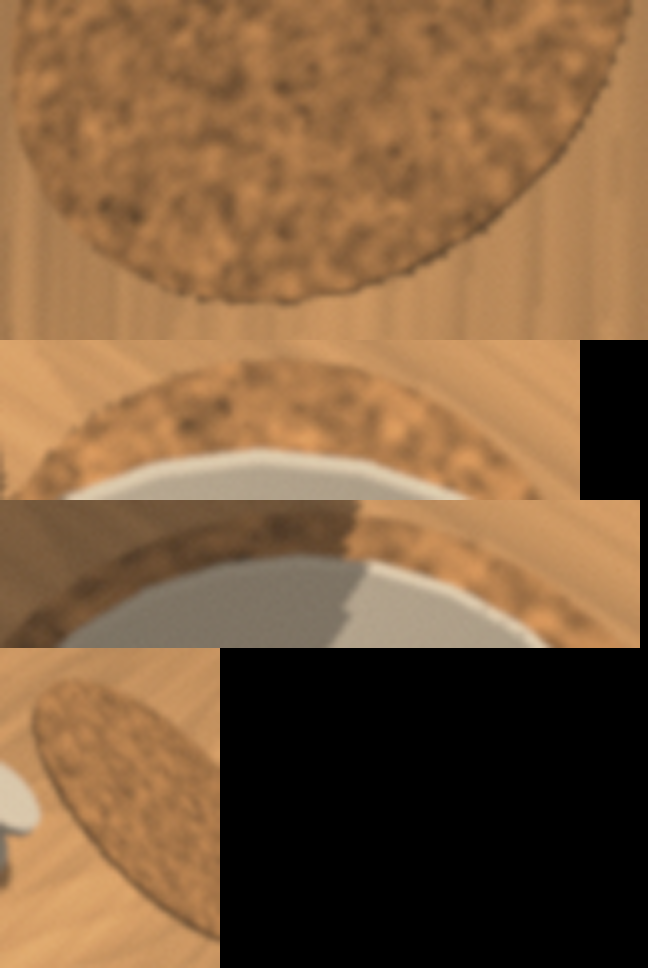

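```bash
python3 - <<'E'
from h import *
import pickle
from scipy.optimize import least_squares
D={"w2":(100,0,0,[(15,100),(30,155),(65,210),(115,255),(200,298),(280,300),(350,290),(430,262),(500,218),(560,155),(605,85),(628,20)]),
"w4":(215,110,340,[(40,460),(80,420),(130,390),(190,370),(260,358),(330,362),(400,382),(460,412),(520,460)]),
"w5":(205,185,500,[(20,635),(70,590),(130,555),(200,525),(270,512),(340,508),(420,518),(480,542),(540,575),(600,620)])}
A=[]
for n,(x0,y0,oy,pts) in D.items():
    f=pickle.load(open(n+".pkl","rb"))
    P=np.array([wonz(f,x0+u/4,y0+(v-oy)/4,3)[:2] for u,v in pts]);A.append(P)
    s=least_squares(lambda c:np.hypot(*(P-c).T)-85,[461,326]);print(n,s.x.round(1),s.fun.round(1))
E
```

```text
w2 [462.2 327.2] [ 0.1 -0.2 -0.9 -1.   0.9 -0.1  0.2  0.7  0.7 -0.4 -0.7 -0.9]
w4 [459.4 328.2] [ 0.   0.7  0.4 -0.4 -0.4 -0.4 -0.5  0.   1. ]
w5 [459.2 330.2] [-0.8 -0.2 -0.3  0.4  0.2  0.7  1.  -0.1 -0.7 -0.9]
```

```bash
python3 -m creep '[[1,0.5,20,0.3,1.15,0,-1.64],[1,1,34,0.8,2,0,-2.87],[1,1.4,44.3,1,2.58,0,-3.69],[1,1.4,44.3,1,2.58,0,-3.69],[1,1.4,44.3,1,2.58,0,-3.69]]';python3 -m creep '[[1,1.4,44.3,1,2.58,0,-3.69],[1,1.4,44.3,1,2.58,0,-3.69],[1,1.4,44.3,1,2.58,0,-3.69],[1,1.4,44.3,1,2.58,0,-3.69],[1,1.4,44.3,1,2.58,0,-3.69]]'; python3 -m creep '[[1,1.4,44.3,1,2.58,0,-3.69],[1,1.4,44.3,1,2.58,0,-3.69],[1,1.4,44.3,1,2.58,0,-3.69],[1,1.4,44.3,1,2.58,0,-3.69],[1,1.4,44.3,1,2.58,0,-3.69]]'; python3 -m creep '[[1,1,34,0.8,2,0,-2.87],[1,0.5,20,0.3,1.15,0,-1.64],[1,0,0,0,0,0,0],[1,0,0,0,0,0,0]]'; python3 - <<'E'
from plan import *
s,p,r=st(); g=p-18.8*r.as_matrix()[:,2];print(s['qpos'].round(1),"grasp pt",g,np.hypot(*g[:2]),np.degrees(np.arctan2(g[1],g[0])),s['ee_rot'])
r1=R.from_euler('xyz',[180,-35,-144.9],degrees=True)
g1=np.array([459.3,326.8,72]);plan(g1+18.8*r1.as_matrix()[:,2],r1,5,1)
E
```

```text
time_s: 26.7
ee_pos: [534.3, -140.7, 174.3]
ee_rot: [179.8, -35.0, 164.8]
force: [-0.5, -0.1, -2.6]
gripper_width: 43.8
time_s: 27.32
ee_pos: [549.7, 79.3, 174.7]
ee_rot: [179.8, -34.9, -172.6]
force: [1.4, 0.2, -1.4]
gripper_width: 43.4
time_s: 27.95
ee_pos: [479.6, 288.2, 174.9]
ee_rot: [179.8, -34.9, -150.1]
force: [0.5, 0.7, -1.8]
gripper_width: 43.9
time_s: 28.45
ee_pos: [452.3, 330.1, 175.3]
ee_rot: [180.0, -34.9, -145.0]
force: [0.1, -0.6, -2.6]
gripper_width: 43.5
[ 34.9  38.   70.5   0.  106.4 -90. ] grasp pt [461.09312995 336.22481949 190.73000849] 570.6610234879915 36.09918275379244 [ 179.95011583  -34.90148401 -145.012004  ]
final [450.4 320.6  56.6] [ 180.   -35.  -144.9]
[[1,-12.5,-1.4,20.3,0.02,0.02,-0.02],[1,-12.4,-1.3,20.2,0.02,0.02,-0.02],[1,-12.5,-1.4,20.3,0.02,0.02,-0.02],[1,-12.5,-1.3,20.2,0.02,0.02,-0.02],[1,-12.4,-1.4,20.3,0.02,0.02,-0.02]]
```

```bash
python3 -m creep '[[1,-6,-2,10,0,0,0],[1,-14,-3,23,0,0,0],[1,-17,-2,28,0,0,0],[1,-16,0,25,0,0,0],[1,-9,0,15,0,0,0]]'; python3 -m creep '[[1,0,0,0,0,0,0],[1,0,0,0,0,0,0]]'; python3 - <<'E'
from plan import *
s,p,r=st(); g=p-18.8*r.as_matrix()[:,2];print("grasp pt",g,s['ee_rot'],s['qvel'].round(1))
g1=np.array([459.3,326.8,67.1]);r1=R.from_euler('xyz',[180,-35,-144.9],degrees=True);plan(g1+18.8*r1.as_matrix()[:,2],r1,1,1)
E
```

```text
time_s: 29.08
ee_pos: [449.9, 319.8, 55.0]
ee_rot: [179.9, -35.1, -145.0]
force: [-0.5, 0.3, -2.0]
gripper_width: 43.9
time_s: 29.32
ee_pos: [450.6, 321.5, 57.8]
ee_rot: [179.9, -34.8, -144.9]
force: [0.1, 0.8, -2.1]
gripper_width: 43.6
grasp pt [459.43330165 327.66947801  73.27624807] [ 179.88911294  -34.80849254 -144.94133003] [ 0.3 -0.6 -0.3  0.  -0.   0.1]
final [450.5 320.6  51.7] [ 180.   -35.  -144.9]
[[1,-3.0,-0.7,5.4,0.13,0.19,-0.03]]
```

```bash
python3 -m creep '[[1,-1.5,-0.7,2.5,0,0,0],[1,-1,0,1.8,0,0,0],[1,0,0,0,0,0,0]]';python3 -m creep '[[1,-0.7,0,1,0,0,0],[1,0,0,0,0,0,0]]';python3 - <<'E'
from plan import *
s,p,r=st(); g=p-18.8*r.as_matrix()[:,2];print("grasp pt",g,s['ee_rot'],s['force'])
E
```

```text
time_s: 29.7
ee_pos: [449.9, 320.6, 52.2]
ee_rot: [179.9, -34.9, -144.9]
force: [1.0, -0.8, -1.3]
gripper_width: 44.0
time_s: 29.95
ee_pos: [450.1, 320.7, 51.7]
ee_rot: [179.9, -34.9, -144.9]
force: [0.7, 1.4, 3.9]
gripper_width: 43.8
grasp pt [458.89012232 326.87024863  67.15620409] [ 179.88937273  -34.88904367 -144.91611967] [0.74627822 1.37666998 3.91768523]
```

```bash
python3 -m creep '[[0.3,0,0,0,0,0,0],[0.3,0,0,0,0,0,0],[0.3,0,0,0,0,0,0],[0.3,2,0,-4,0,0,0],[0.3,6,0,-15,0,0,0]]';python3 -m creep '[[0.3,10,0,-30,0,0,0],[0.3,10,0,-40,0,0,0],[0.3,15,0,-40,0,0,0],[0.3,5,0,-10,0,0,0],[0.3,0,0,0,0,0,0]]';python3 - <<'E'
from h import *
import pickle
s=state();print(s['qpos'].round(1))
f=grab_frame("wrist"); cv2.imwrite("pics/w11.png",f["frame"][:,:,::-1]);pickle.dump(f,open("w11.pkl","wb"))
f=grab_frame("scene"); cv2.imwrite("pics/s11.png",cv2.resize(f["frame"][:,:,::-1],(800,600)))
E
```

```text
time_s: 30.58
ee_pos: [453.2, 322.8, 71.1]
ee_rot: [179.9, -35.0, -144.9]
force: [1.1, 0.5, 0.7]
gripper_width: 64.0
time_s: 31.2
ee_pos: [483.2, 343.5, 192.9]
ee_rot: [179.9, -34.8, -144.9]
force: [0.3, 0.7, -0.1]
gripper_width: 63.8
[ 34.4  40.5  62.9  -0.3 111.4 -90.6]
```

View pics/w11.png

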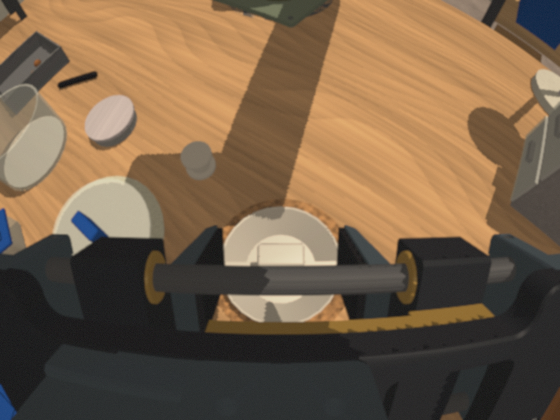

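View pics/s11.png

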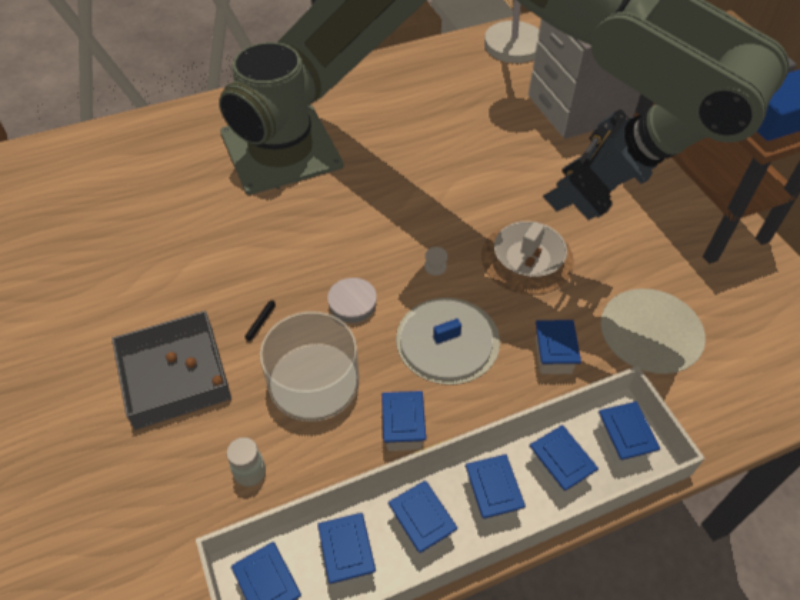

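```bash
python3 -m creep '[[0.3,10,-30,-14,0,0,0],[0.3,0,-50,0,0,0,0],[0.3,0,-60,0,0,0,0],[0.3,0,-60,0,0,0,0],[0.3,0,-30,0,0,0,0]]';python3 -m creep '[[0.3,0,0,0,0,0,0],[0.3,0,0,0,0,0,0],[0.3,0,0,0,0,0,0]]';python3 - <<'E'
from h import *
import pickle
f=grab_frame("scene"); crop(f["frame"],320,140,420,220,7,"pics/s12.png");pickle.dump(f,open("s12.pkl","wb"))
f=grab_frame("top"); crop(f["frame"],140,180,290,290,5.3,"pics/t12.png");pickle.dump(f,open("t12.pkl","wb"))
E
```

```text
time_s: 31.92
ee_pos: [615.5, 151.8, 207.2]
ee_rot: [179.8, -35.1, -145.0]
force: [0.1, -0.1, 0.4]
gripper_width: 63.7
time_s: 32.3
ee_pos: [614.1, 156.2, 208.9]
ee_rot: [179.8, -35.0, -144.8]
force: [0.3, -0.4, -0.5]
gripper_width: 63.8
```

View pics/s12.png

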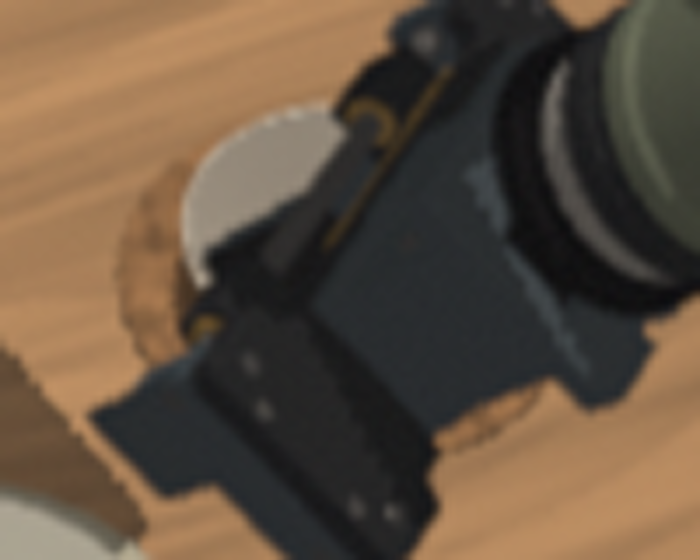

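View pics/t12.png

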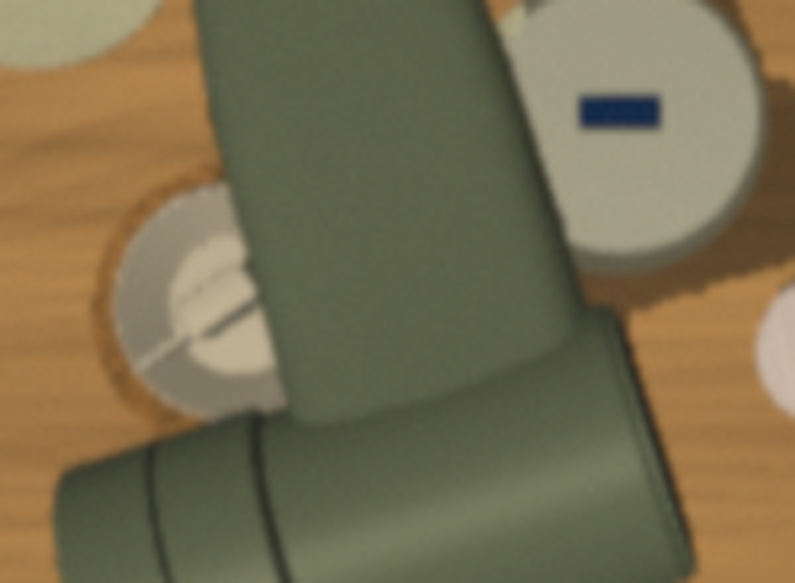

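```bash
python3 -m creep '[[0.3,1.5,-50,1,-2.58,0,3.69],[0.3,1.5,-50,1,-2.58,0,3.69],[0.3,1.5,-50,1,-2.58,0,3.69],[0.3,1.5,-50,1,-2.58,0,3.69],[0.3,1.5,-50,1,-2.58,0,3.69]]';python3 -m creep '[[0.3,1.5,-50,1,-2.58,0,3.69],[0.3,1.5,-50,1,-2.58,0,3.69],[0.3,0,0,0,0,0,0],[0.3,0,0,0,0,0,0]]';python3 - <<'E'
from h import *
import pickle
f=grab_frame("scene"); crop(f["frame"],320,140,420,220,7,"pics/s13.png");pickle.dump(f,open("s13.pkl","wb"))
f=grab_frame("top"); crop(f["frame"],130,160,300,290,4.5,"pics/t13.png");pickle.dump(f,open("t13.pkl","wb"))
E
```

```text
time_s: 33.02
ee_pos: [716.2, -72.7, 208.9]
ee_rot: [179.9, -34.9, -167.5]
force: [-0.4, -0.1, 0.1]
gripper_width: 63.8
time_s: 33.52
ee_pos: [730.1, -170.5, 208.5]
ee_rot: [179.8, -35.0, -176.3]
force: [0.0, 1.7, -0.7]
gripper_width: 63.9
```

View pics/s13.png

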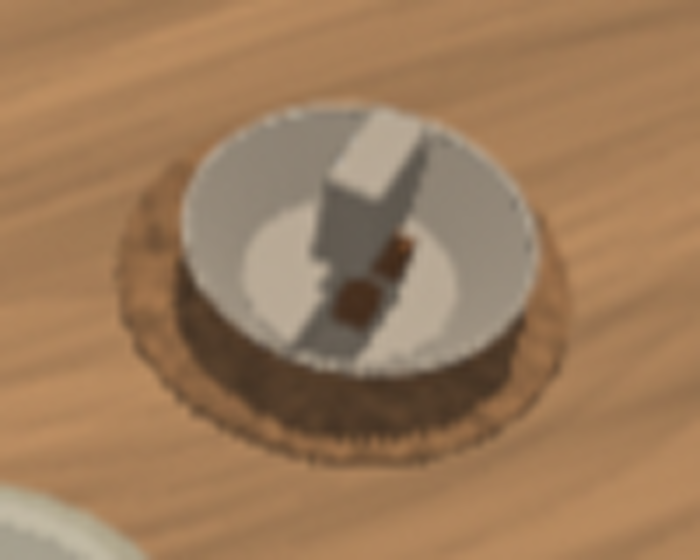

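View pics/t13.png

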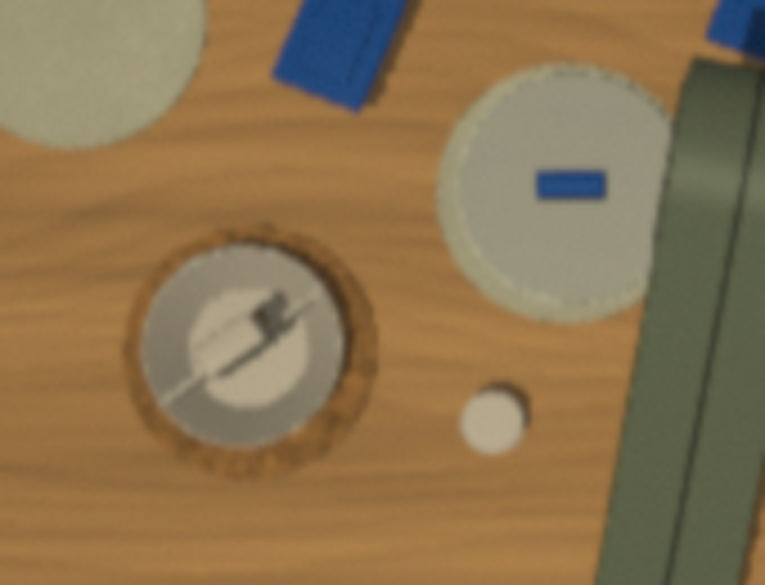

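```bash
python3 - <<'E'
from h import *
import pickle
t=pickle.load(open("t13.pkl","rb"));s=pickle.load(open("s13.pkl","rb"))
T=lambda u,v,z:onz(t,130+u/4.5-.4,160+v/4.5-.4,z)[:2]
print("top dish",T(243,344,33),"mat",T(251,352,3),"diff",T(243,344,33)-T(251,352,3))
S=lambda u,v,z:onz(s,320+u/7-.4,140+v/7-.4,z)[:2]
print("scene dish",S(360,238,33),"mat",S(344,311,3),S(360,238,33)-S(344,311,3))
print("top knob",T(571,185,53),"card",T(568,193,2),T(571,185,53)-T(568,193,2))
E
```

```text
top dish [461.96251008 328.52235776] mat [457.24895101 328.81541379] diff [ 4.71355907 -0.29305603]
scene dish [464.63060856 326.20641271] mat [472.68105643 319.93937911] [-8.05044787  6.2670336 ]
top knob [564.62556131 113.15790802] card [563.99921214 117.2560797 ] [ 0.62634917 -4.09817168]
```

```bash
python3 -c "
from workcell import job_done,state
print(state()['qvel'].round(2)); print(job_done())"
```

```text
[ 0.43 -0.33  0.02 -0.22  0.02  0.03]
the job is handed in; nothing more can be done
None
```

The job is done and handed in at about 33.6 s of the 72 s allowed; the hand-in gave no verdict.

**What I did:**
1. I laid the lid on the nearer white card.
2. I lifted the dish out of the tub, stood it on the cork mat and let go.
3. I took the handle again with the tool leaning 35° and tipped the dish to about 74° over the grey box.
4. I set the dish back upright on the mat, let go and moved the arm clear.

**Last checks:**
- The scene picture after the pour shows all three balls in the box. The final scene picture shows both cubes still in their half of the dish and the dish standing upright on the mat.
- The other things on the bench look unmoved in the pictures.
- **Dish centring:** the dish is off the mat's centre by about 5 mm in x by the top camera. The last scene view gave 8 and 6 mm the other way, but part of the mat's edge was hidden there. With the scene camera's earlier mat position, the gap is about 1 to 2 mm.
- **Lid centring:** the lid is 4 mm off the card's centre by the top camera, although I placed it within about 1 mm by the wrist camera.
- **Camera disagreement:** the top and scene cameras differ by about 7 mm on the bench, so these millimetres are uncertain.
- **Wrist limit:** near full tip, joint 5 came close to its lower limit (3.6° against 2.81°), so the last few degrees were not reached and the wrist swung about 37°. It came back cleanly and the grip held.

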